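# Plug the relay modules into the hall's control box and lock it with the square key

### The arm

A 7-joint arm with a two-finger parallel gripper is mounted at the origin on the work surface. World frame = base frame: x ahead of the robot, y to its left, z up, the work surface at z = 0. Lengths are in m, angles in rad, forces in N, time in s.
With the tool pointing down it reaches from about 0.425 to 0.8 m from the base axis. Payload 8.3 kg.
Tool frame: the origin (TCP) lies midway between the tips of the shut fingers; the grasp point (between the pads) lies 19 mm behind it; x points along the fingers, y is the direction in which the jaws open and shut, and the axes are right-handed (so a half turn about x gives the same grasp; the last joint's range is limited). The gripper opens to 85 mm and grips with 20 to 120 N. Pads are 22 mm wide; open, the fingers measure 114 mm over their backs; the gripper's body (76 mm by 85 mm) begins 54 mm behind the grasp point. The pads swing forward as they close: fully open they stand 13 mm farther back than shut.
Start: joints at [1.142, 0.383, 0.016, 1.37, -0.006, 1.388, -0.046], TCP at [0.224, -0.584, 0.231] pointing down, gripper open.
Joint ranges: [-2.95, 2.95], [-0.25, 2.06], [-1.52, 1.56], [0.18, 2.33], [-1.44, 4.58], [0.02, 2.06], [-3.01, 3.01]. Speed limits (rad/s): [2.39, 2.39, 3.01, 3.01, 3.14, 3.14, 3.14].

### API

Orientations are given as a 3x3 rotation matrix whose columns are the frame's x, y, z axes.
In Python, from rig import manip, cams, order, models gives the robot as it stands.
- The arm moves only by the shell command python3 -m pendant 'ROWS'. ROWS is JSON, a list of rows, each a list of 7 numbers: the opening in per cent of the stroke, from 0 (shut) to 100 (fully open), then the shift along the tool's x, y, z in units of 25 mm (1.0 is 25 mm), then the turn, a rotation vector about the tool's x, y, z in units of 6 degrees (1.0 is 6 degrees). In form: [[grip, dx, dy, dz, wx, wy, wz], ...]. A call has 1 to 8 rows; each row is the pose to reach, as a shift and turn from the pose measured when the call began, along the tool's axes at that moment; what a row does not reach only later rows make up. A row lasts 1/12 s, in which the tool goes at most 41.7 mm and 7.16 degrees, less where a joint would pass 70% of its speed; a pose out of reach is approached as far as the arm can. A call with a gripper value outside its range is refused whole. The fingers move at their own pace and stop on an object; the grip force is fixed at half the most. Time passes only in rows, so rows that repeat a pose let the fingers close. It gives the time, the measured TCP pose, the force and the opening at its end, in the units of the state.
- manip.state(): the state, without advancing time (a new reading comes with each control period).
- cams.get_image(name): name is "side" or "top" or "wrist"; returns (picture, depth): 480x640x3 uint8, red, green, blue; 480x640 float32, m along the optical axis (not along the pixel's ray), 0 where there is no reading.
- cams.get_calibration(name): a dict with "camera_matrix" (3x3 intrinsics, pixels), "world_from_camera" (4x4, takes a point from camera to world coordinates); the wrist camera has in their place "T_tool_cam" (4x4, takes a point from camera to tool coordinates, whose origin is the TCP and whose axes are the tool frame's). Camera axes: x right, y down, z forward; pixel columns grow to the right and rows downward; lengths in m; the calibration is good to about 2 mm. A picture is of the moment at which its call begins: read the wrist's pose just before it. get_calibration takes no time and is no camera call.
- order.hand_in(): hands the job in, once; it reports no verdict.
Trained networks look in the newest picture that a camera, given by its name, has taken for a name from the list of things; names that differ only in an ending like _2 or _b are one class to them, and where a whole thing is asked for, a point or a joint stands for the part that bears it (a point fixed in the world has none). Each returns a list of dicts, best first, with "score" (0 to 1); they miss things now and then, are a little off and sometimes report something else, mostly with a low value. They report only what shows in the picture. A call takes as long as a camera call. They do not tell look-alikes from the thing itself.
- models.look_for(camera, thing): "location" ([x, y, z] in m, in world coordinates, good to about 4 mm: the middle of the surface that is visible of it).
- models.silhouettes(camera, thing): "pixels" (480x640 bool, what is visible of it).
The state is a dict: "time": time; "joints": joint angles; "qd": joint speeds; "effort": joint torques, N m; "ee_pos": TCP position; "eef_rot": TCP orientation; "force": force on the tool from outside, world axes, zero at the start; "ft_torque": the same for the moment, N m; "grip_width": finger opening in m.
Only numpy, scipy, OpenCV 4.12 (cv2) and the standard library are available. Lean on these libraries where they do the work, as an engineer would, in place of code of your own. Each camera call takes 0.05 s, during which the arm holds its last target.

### The job

Finish the hall's lighting control box: push every relay module that stands on the table fully home in a free bay, so that its white body is flush with the black panel, then shut the lid. With the square key from the wooden tool block lock both locks in the lid: press the key on the socket and turn it in small steps until it drops in, then turn it clockwise to the stop. At the end stand the key back in its hole in the block, and leave the other things on the table where they are.

Things in the scene. Friction and masses are not known exactly. Their poses are not given: they have to be found in the camera images.
- lid (a joint): hinge of the control box's light-grey lid: 0 shut (level), grows as it opens upward and away from the robot, up to 1.9 rad (leaning back); it starts at about 1.6 to 1.75. The hinge is stiff: the lid stays where it is left and takes about 2 to 5 N at its free edge to swing. The box lies on its back, a light-grey open box 200 (x) x 240 (y) x 88 high, fixed to the table; the lid is a flat plate 200 x 240 x 10 thick, its outer face 98 above the table when shut
- lid_hinge (a point): middle of the lid's hinge axis, on the far top edge of the box, 88 above the table; fixed to the box, its axes are the box's: x level, from the near side (locks) to the hinge side, y level along the hinge axis, z up. The shut lid reaches from here 200 mm towards -x of these axes, with its underside at this height
- bay1 (a point): centre of the mouth of bay 1 of the four bays side by side in the black panel in the box, level with the panel's face (62 above the table, 26 below the rim of the box). x and y are the box's. Each bay is a rectangular pocket 49 (along its x) x 39 (along its y) and 40 deep; bays are 50 apart along y; any module fits any bay, either way round
- bay2 (a point): centre of the mouth of bay 2 of the four bays side by side in the black panel in the box, level with the panel's face (62 above the table, 26 below the rim of the box). x and y are the box's. Each bay is a rectangular pocket 49 (along its x) x 39 (along its y) and 40 deep; bays are 50 apart along y; any module fits any bay, either way round
- bay3 (a point): centre of the mouth of bay 3 of the four bays side by side in the black panel in the box, level with the panel's face (62 above the table, 26 below the rim of the box). x and y are the box's. Each bay is a rectangular pocket 49 (along its x) x 39 (along its y) and 40 deep; bays are 50 apart along y; any module fits any bay, either way round
- bay4 (a point): centre of the mouth of bay 4 of the four bays side by side in the black panel in the box, level with the panel's face (62 above the table, 26 below the rim of the box). x and y are the box's. Each bay is a rectangular pocket 49 (along its x) x 39 (along its y) and 40 deep; bays are 50 apart along y; any module fits any bay, either way round
- lock_left_mouth (a point): centre of the left lock (robot's left, +y, when the lid is shut), on the lid's outer face, 175 mm from the hinge axis and 85 mm to the left of the middle; it turns with the lock's spindle. The spindle has a square socket 13.6 x 13.6, sides parallel to this point's x and y, that begins at this point and is 14 deep; around it stands a black round collar, inner diameter 20, outer 34, that rises 5 above the lid. z points out of the lid
- lock_right_mouth (a point): the same point of the right lock, 85 mm to the right of the middle
- lock_left (a joint): turn of the left lock's spindle, clockwise seen from outside the lid: 0 open (socket's sides square to the box), 1.57 locked, where it stops; it starts between -0.3 and 0.3. Takes about 0.12 N m to turn and stays where it is left
- lock_right (a joint): turn of the right lock's spindle, in the same way
- key_grip (a point): centre of the grip of the square key, a black flat bar 64 long (its x), 12 thick (its y) and 26 high (z), on a steel stem; this point lies 85 above the key's tip. At the start the key stands upright in the tool block
- key_tip (a point): middle of the key's lower end face; the same axes as the grip. From here up: a tapered lead-in from 8 x 8 to 12 x 12, 4 high, the 12 x 12 square up to 16 (sides parallel to the key's x and y), a round shank of diameter 17 up to 40, a collar of diameter 28 from 40 to 45, a neck of diameter 10 up to 72, then the grip up to 98. The key weighs 150 g
- key_hole (a point): centre of the mouth of the key's round hole (diameter 20, 44 deep) in the top of the wooden tool block (60 x 160 x 50 high, fixed), 50 above the table. The key's collar rests on the block round it, the tip then 40 below this point. The two screwdrivers of the block stand 70 and 103 mm from the hole along -y of this point's axes, up to 125 above the table
- module1_mid (a point): middle (half-way up, 31 above its foot) of a plug-in relay module standing on the table: white body 46 (its x) x 36 (its y) x 40 high, the lowest 8 mm tapering in by 3 all round, and on top in the middle an orange pull tab 30 (x) x 14 (y) x 22 high, whose centre lies 20 above this point. About 90 g. Two to four of the modules are there, the others are absent. Fully home, this point lies 9 below its bay's point
- module2_mid (a point): middle (half-way up, 31 above its foot) of a plug-in relay module standing on the table: white body 46 (its x) x 36 (its y) x 40 high, the lowest 8 mm tapering in by 3 all round, and on top in the middle an orange pull tab 30 (x) x 14 (y) x 22 high, whose centre lies 20 above this point. About 90 g. Two to four of the modules are there, the others are absent. Fully home, this point lies 9 below its bay's point
- module3_mid (a point): middle (half-way up, 31 above its foot) of a plug-in relay module standing on the table: white body 46 (its x) x 36 (its y) x 40 high, the lowest 8 mm tapering in by 3 all round, and on top in the middle an orange pull tab 30 (x) x 14 (y) x 22 high, whose centre lies 20 above this point. About 90 g. Two to four of the modules are there, the others are absent. Fully home, this point lies 9 below its bay's point
- module4_mid (a point): middle (half-way up, 31 above its foot) of a plug-in relay module standing on the table: white body 46 (its x) x 36 (its y) x 40 high, the lowest 8 mm tapering in by 3 all round, and on top in the middle an orange pull tab 30 (x) x 14 (y) x 22 high, whose centre lies 20 above this point. About 90 g. Two to four of the modules are there, the others are absent. Fully home, this point lies 9 below its bay's point
- bottle: bystander: clear water bottle with blue cap, diameter 64, 200 high; origin under its centre
- tape: bystander: roll of yellow tape lying flat, diameter 90, 25 high; origin under its centre
- marker: bystander: red and white marker pen lying among the modules, 125 long along its x, 18 thick; origin at its underside
- mug: bystander: blue mug, diameter 80, 95 high; origin under its centre
- screw_box: bystander: small cardboard box 70 x 50 x 38; origin under its centre
- driver: bystander: screwdriver lying on the table, about 185 long; origin at its underside
- key: the square key as a whole; origin at the middle of its lower end face, the same point and axes as its tip
There are look-alikes about, which are no part of the job. There is more than one size of the key; the job needs the smallest.

How it is judged:
By the outcome, as a careful person would: the job done as asked, in the order asked, and still so for the second after the job is handed in, with the robot touching nothing.
Of module1, module2, module3, module4 only 2 to 4 are there at a start; the rules pass over those that are not, and their reading is None.
At some moment in a run one of module1, module2, module3, module4 may be knocked a few centimetres aside while the robot is not near it.
It also fails if it takes over 210 s, if anything falls off the work surface, if the arm or the gripper's body presses on something with over 40 N, if the wrist force passes 120 N, or if a joint passes its speed limit or range.

## Working session

There is one attempt and no reset: what is moved stays moved. The work goes in short steps, Python scripts to look and compute and a shell command to move; the robot and the scene stay as the last step left them, time stands still between calls to the robot, and variables do not carry over. Pictures are saved under pics/ and viewed, and the job is handed in when it is done.

```bash
ls; mkdir -p pics; python3 - <<'E'
from rig import manip,cams
import cv2
s=manip.state()
print(s)
for n in ["side","top","wrist"]:
    im,d=cams.get_image(n)
    cv2.imwrite(f"pics/{n}0.png",im[:,:,::-1])
    c=cams.get_calibration(n);print(n,c)
E
```

```text
pics
{'time': 0.0, 'joints': array([ 1.14208558,  0.38422282,  0.01638256,  1.37116787, -0.00625403,
        1.38819085, -0.04649268]), 'qd': array([-1.72229827e-04, -5.20193203e-04,  2.03319157e-04,  1.20717091e-03,
       -8.18014837e-04,  1.87221644e-03, -4.00242337e-05]), 'effort': array([ 6.43746466e-05, -6.27597213e+01,  8.44356883e-01, -3.71819651e+01,
        1.65676576e-02,  1.41531072e-02,  4.20850563e-05]), 'ee_pos': array([ 0.22339963, -0.58317034,  0.23028229]), 'eef_rot': array([[-7.70372709e-04,  3.57772454e-01, -9.33808480e-01],
       [ 1.77912213e-03, -9.33806789e-01, -3.57773273e-01],
       [-9.99998121e-01, -1.93697810e-03,  8.28583752e-05]]), 'force': array([ 0.26099433, -0.27461111,  0.16031781]), 'ft_torque': array([-0.05531412, -0.06396448,  0.02291525]), 'grip_width': 0.08541385545471918}
side {'camera_matrix': array([[435.63660021,   0.        , 314.81876619],
       [  0.        , 435.63660021, 238.77395817],
       [  0.        ,   0.        ,   1.        ]]), 'world_from_camera': array([[ 0.98224618, -0.13534313,  0.12990256,  0.38801687],
       [-0.187
[... 545 characters left out ...]
 [-1.32596189e-02, -1.38690848e-01, -9.90246955e-01,
         1.11623197e+00],
       [ 0.00000000e+00,  0.00000000e+00,  0.00000000e+00,
         1.00000000e+00]])}
wrist {'camera_matrix': array([[384.19558998,   0.        , 321.19163465],
       [  0.        , 384.19558998, 237.77043778],
       [  0.        ,   0.        ,   1.        ]]), 'T_tool_cam': array([[ 5.91705327e-04, -2.65807229e-01,  9.64026020e-01,
        -1.42981242e-01],
       [ 9.99999818e-01,  4.07808132e-05, -6.02541189e-04,
         3.65042805e-04],
       [ 1.20846039e-04,  9.64026200e-01,  2.65807205e-01,
        -6.79264001e-02],
       [ 0.00000000e+00,  0.00000000e+00,  0.00000000e+00,
         1.00000000e+00]])}
```

View pics/top0.png

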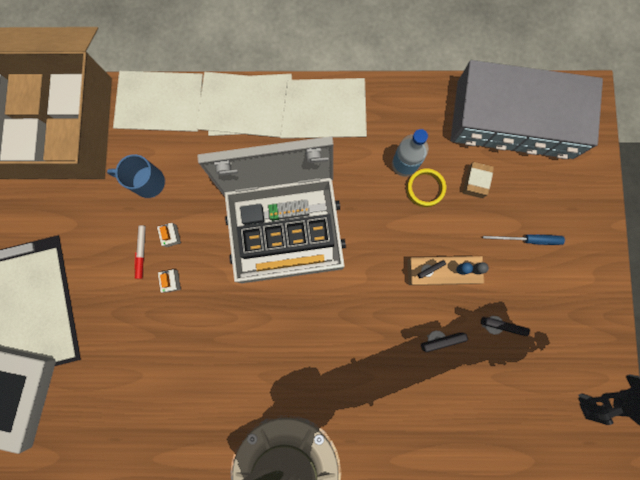

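View pics/side0.png

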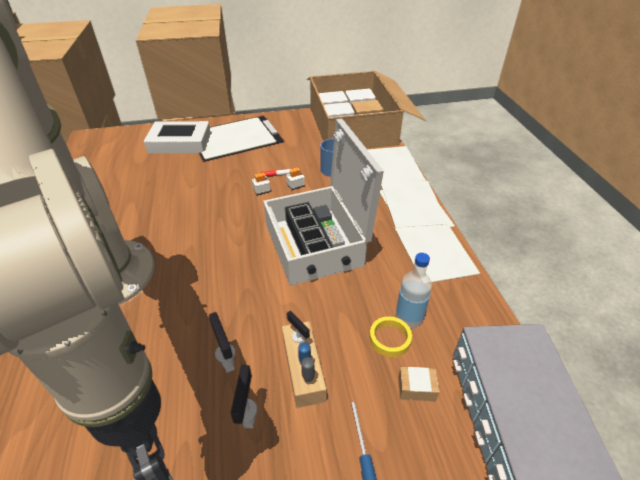

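View pics/wrist0.png

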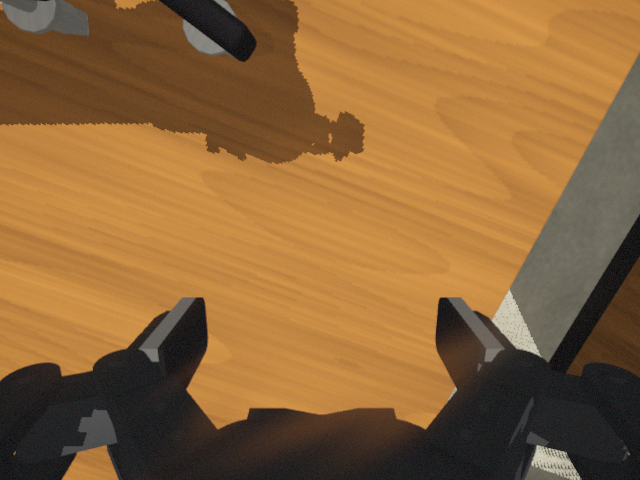

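The top view shows two modules at (168,233) and (168,281), with a marker beside them. The box is at about (285,230). The block key is at (432,269), and two larger keys stand at (443,341) and (505,326).

```bash
cat > h.py <<'E'
import numpy as np, cv2
from rig import manip,cams,models
def campose(n):
    c=cams.get_calibration(n)
    K=np.array(c["camera_matrix"])
    if n!="wrist": return K,np.array(c["world_from_camera"])
    s=manip.state();T=np.eye(4);T[:3,:3]=s["eef_rot"];T[:3,3]=s["ee_pos"]
    return K,T@np.array(c["T_tool_cam"])
def shot(n,save=None):
    K,T=campose(n); im,d=cams.get_image(n)
    if save: cv2.imwrite(f"pics/{save}.png",im[:,:,::-1])
    return im,d,K,T
def cloud(d,K,T):
    v,u=np.mgrid[:480,:640]
    P=np.stack([(u-K[0,2])*d/K[0,0],(v-K[1,2])*d/K[1,1],d],-1)
    W=P@T[:3,:3].T+T[:3,3]; W[d<=0]=np.nan
    return W
def ray_z(u,v,z,K,T):
    r=T[:3,:3]@np.array([(u-K[0,2])/K[0,0],(v-K[1,2])/K[1,1],1]); o=T[:3,3]
    return o+r*(z-o[2])/r[2]
def proj(p,K,T):
    q=T[:3,:3].T@(np.asarray(p)-T[:3,3]); q=K@q; return q[:2]/q[2]
def rows(target_p,target_R=None):
    """shift/turn in move units from present pose"""
    s=manip.state();R=np.array(s["eef_rot"]);p=np.array(s["ee_pos"])
    d=R.T@(np.asarray(target_p)-p)/0.025
    w=np.zeros(3)
    if target_R is not None:
        w=cv2.Rodrigues(R.T@target_R)[0].ravel()/np.deg2rad(6)
    print("shift",d.round(2),"turn",w.round(2),"nrows",np.ceil(max(np.linalg.norm(d)*25/41.7,np.linalg.norm(w)*6/7.16)))
def down(yaw):
    """tool down, jaws (y) along world direction yaw"""
    x=np.array([0,0,-1.]);y=np.array([np.cos(yaw),np.sin(yaw),0]);return np.stack([x,y,np.cross(x,y)],1)
E
python3 - <<'E'
from h import *
for n in ["top","side"]:
    im,d,K,T=shot(n)
    for t in ["lid_hinge","lid","bay1","lock_left_mouth","key_grip","key_hole","module1_mid","key_tip","marker"]:
        for r in models.look_for(n,t)[:5]:
            print(n,t,round(r["score"],2),np.round(r["location"],3))
    if n=="top":
        c=im[120:380,120:520]; cv2.imwrite("pics/topc.png",cv2.resize(c,None,fx=2,fy=2,interpolation=cv2.INTER_CUBIC)[:,:,::-1])
        c=im[180:285,220:350]; cv2.imwrite("pics/topb.png",cv2.resize(c,None,fx=6,fy=5.5,interpolation=cv2.INTER_CUBIC)[:,:,::-1])
E
```

```text
top lid_hinge 0.83 [0.594 0.015 0.062]
top lid_hinge 0.56 [ 0.444 -0.368  0.05 ]
top lid 0.92 [0.644 0.024 0.229]
top bay1 0.56 [0.595 0.013 0.06 ]
top lock_left_mouth 0.68 [0.624 0.102 0.271]
top lock_left_mouth 0.32 [0.673 0.354 0.057]
top key_grip 0.98 [ 0.3   -0.321  0.136]
top key_grip 0.56 [ 0.331 -0.454  0.141]
top key_grip 0.49 [ 0.443 -0.313  0.109]
top key_hole 0.6 [ 0.446 -0.369  0.048]
top module1_mid 0.86 [0.526 0.271 0.039]
top key_tip 0.94 [ 0.327 -0.452  0.141]
top key_tip 0.78 [ 0.303 -0.33   0.137]
top key_tip 0.52 [0.591 0.015 0.056]
top key_tip 0.5 [ 0.449 -0.308  0.109]
top marker 0.57 [0.489 0.352 0.016]
side lid_hinge 0.67 [ 0.593 -0.006  0.075]
side lid 0.62 [0.642 0.001 0.207]
side bay1 0.69 [ 0.593 -0.002  0.07 ]
side bay1 0.54 [ 0.646 -0.08   0.266]
side lock_left_mouth 0.62 [0.623 0.094 0.273]
side key_grip 0.97 [ 0.446 -0.319  0.1  ]
side key_grip 0.89 [ 0.294 -0.343  0.136]
side key_grip 0.83 [ 0.326 -0.463  0.133]
side key_hole 0.73 [ 0.448 -0.318  0.099]
side key_hole 0.7 [ 0.594 -0.006  0.074]
side key_hole 0.57 [ 0.444 -0.404  0.052]
side key_hole 0.29 [ 0.697 -0.299  0.11 ]
side module1_mid 0.56 [0.531 0.264 0.038]
side key_tip 0.83 [ 0.327 -0.468  0.134]
side key_tip 0.81 [ 0.298 -0.342  0.138]
side key_tip 0.66 [ 0.446 -0.32   0.102]
side marker 0.73 [0.423 0.264 0.039]
side marker 0.57 [0.473 0.345 0.014]
```

View pics/topb.png

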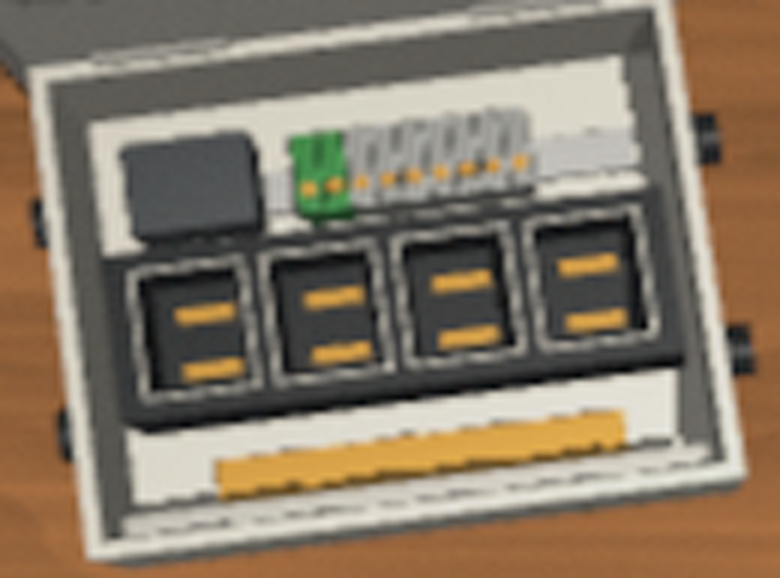

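View pics/topc.png

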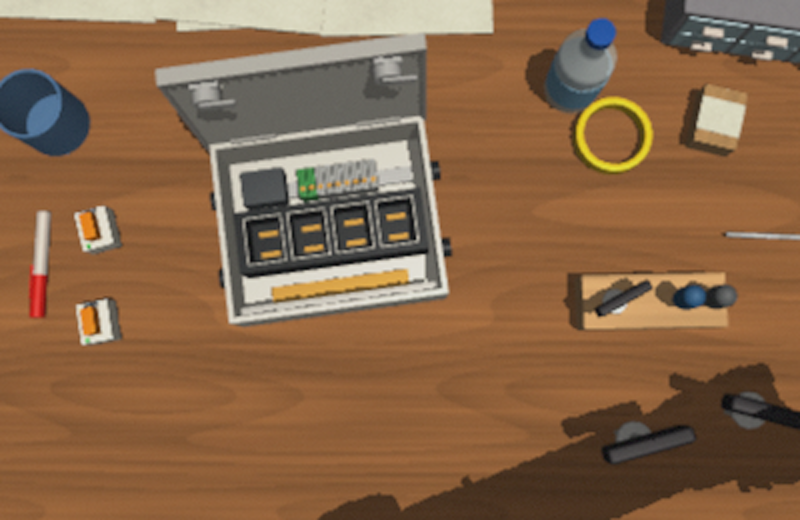

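All four bays are empty and there are two modules. The block key's grip top is at z≈0.109; the other two stand taller, so they are the larger look-alikes. Next I'll measure the box yaw and the module positions roughly from depth.

```bash
python3 - <<'E'
from h import *
for n in ["top","side"]:
    im,d,K,T=shot(n); W=cloud(d,K,T)
    x,y,z=W[...,0],W[...,1],W[...,2]
    m=(z>.080)&(z<.096)&(x>.44)&(x<.75)&(y>-.17)&(y<.2)
    P=W[m][:,:2]; r=cv2.minAreaRect((P*1000).astype(np.float32)); print(n,"rim",r, np.median(z[m]))
    hsv=cv2.cvtColor(im,cv2.COLOR_RGB2HSV)
    m=(hsv[...,0]>8)&(hsv[...,0]<20)&(hsv[...,1]>200)&(z>.05)&(y>.2)&(y<.33)&(x<.6)
    k,l,st,c=cv2.connectedComponentsWithStats(m.astype(np.uint8))
    for i in range(1,k):
        if st[i,4]>15:
            Q=W[l==i]; print(" tab",Q.mean(0).round(3),st[i,4],cv2.minAreaRect((Q[:,:2]*1000).astype(np.float32)))
    m=(z>.11)&(x>.63)&(x<.78)&(y>-.15)&(y<.2)&(z<.31)
    Q=W[m]; print(" lid",Q.min(0),Q.max(0)); c0=Q.mean(0); print(np.linalg.svd(Q-c0,full_matrices=False)[2][2],c0)
    m=(z>.095)&(z<.12)&(x>.40)&(x<.5)&(y>-.36)&(y<-.26)
    Q=W[m]; print(" key",Q.mean(0),cv2.minAreaRect((Q[:,:2]*1000).astype(np.float32)))
rows([0.48,-0.30,0.33],down(-np.pi/2))
rows([0.47,0.26,0.30],down(-np.pi/2))
E
```

```text
top rim ((534.9593505859375, 4.678497314453125), (201.95196533203125, 243.79196166992188), 7.6486287117004395) 0.08774793453391283
 tab [0.528 0.275 0.06 ] 76 ((528.6904907226562, 276.05535888671875), (27.663755416870117, 11.644119262695312), 17.444091796875)
 tab [0.421 0.27  0.06 ] 82 ((421.0921936035156, 271.31036376953125), (27.256805419921875, 11.947416305541992), 9.73669719696045)
 lid [ 0.63002434 -0.10346714  0.11017483] [0.67182464 0.14277359 0.29470375]
[-0.99160976 -0.1141704   0.06062339] [ 0.64464034 -0.00263236  0.23020026]
 key [ 0.44465938 -0.31389357  0.10699283] ((445.2410888671875, -315.1437072753906), (11.975595474243164, 64.7818832397461), 28.967628479003906)
side rim ((537.7359619140625, 5.518768310546875), (210.35379028320312, 247.815673828125), 7.613571643829346) 0.08832319258466448
 lid [ 0.6300237  -0.10537025  0.11015621] [0.67155922 0.14492156 0.29498039]
[ 0.99041751  0.12763151 -0.05275742] [ 0.64561752 -0.02288868  0.2191946 ]
 key [ 0.4441131  -0.31836215  0.10633585] ((444.3662414550781, -315.1041564941406), (13.930495262145996, 64.52226257324219), 28.39887809753418)
shift [ -3.95  -6.93 -13.64] turn [ 3.49 -0.    0.  ] nrows 10.0
shift [ -2.75 -27.99 -21.28] turn [ 3.49 -0.    0.  ] nrows 22.0
```

```bash
python3 -m pendant '[[100,-3,-1,-4,1,0,0],[100,-4,-3,-8,2,0,0],[100,-4,-6,-12,3,0,0],[100,-4,-6.9,-13.6,3.5,0,0],[100,-4,-6.9,-13.6,3.5,0,0],[100,-4,-6.9,-13.6,3.5,0,0],[100,-4,-6.9,-13.6,3.5,0,0],[100,-4,-6.9,-13.6,3.5,0,0]]'
python3 -c "
from h import *
rows([0.45,0.2,0.30],down(-np.pi/2+.13))"
```

```text
time: 1.92
ee_pos: [0.4385, -0.3488, 0.3199]
eef_rot: [[0.001, -0.001, -1.0], [-0.0, -1.0, 0.001], [-1.0, 0.0, -0.001]]
force: [0.8, -0.5, 0.6]
grip_width: 0.0855
shift [  0.79 -21.95  -0.44] turn [-1.25 -0.   -0.  ] nrows 14.0
```

```bash
python3 -m pendant '[[100,0,-12,-1.5,0,0,0],[100,0,-12,-1.5,0,0,0],[100,0,-12,-1.5,0,0,0],[100,0,-12,-1.5,0,0,0],[100,0,-12,-1.5,0,0,0],[100,0,-12,-1.5,-1.25,0,0],[100,0,-12,-1.5,-1.25,0,0],[100,0,-12,-1.5,-1.25,0,0]]'
python3 -c "
from h import *
shot('wrist','w1')
rows([0.46,0.24,0.29],down(-np.pi/2+.13))"
```

```text
time: 2.58
ee_pos: [0.4765, -0.0412, 0.3205]
eef_rot: [[0.002, 0.14, -0.99], [0.001, -0.99, -0.14], [-1.0, -0.001, -0.002]]
force: [-0.4, 0.4, -0.2]
grip_width: 0.0853
shift [  1.23 -11.23  -0.91] turn [ 0.1  -0.02  0.01] nrows 7.0
```

View pics/w1.png

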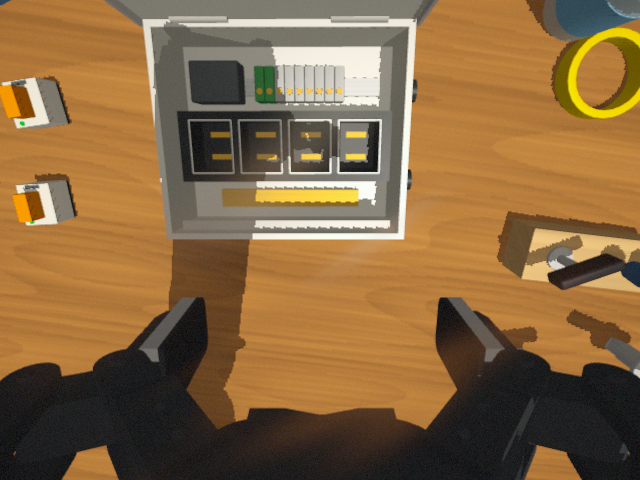

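The wrist view shows the box straight on. The bay outlines run from columns 190 to 381 and rows 119 to 174. I'll fit the box frame from it.

```bash
python3 - <<'E'
from h import *
im,d,K,T=shot("wrist"); W=cloud(d,K,T)
x,y,z=W[...,0],W[...,1],W[...,2]
m=(z>.082)&(z<.096)&(x>.42)&(x<.70)&(y>-.17)&(y<.2)
r=cv2.minAreaRect((W[m][:,:2]*1000).astype(np.float32)); print("rim",r,np.median(z[m]))
m=(z>.058)&(z<.066)&(x>.42)&(x<.70)&(y>-.17)&(y<.2)
Q=W[m]; print("panel",cv2.minAreaRect((Q[:,:2]*1000).astype(np.float32)),np.median(Q[:,2]))
c=[(190,119),(232,119),(234,174),(192,174),(338,119),(381,119),(380,174),(338,174)]
g=cv2.cvtColor(im[100:190,170:400],cv2.COLOR_RGB2BGR); cv2.imwrite("pics/bays.png",cv2.resize(g,None,fx=3.4,fy=3.4,interpolation=cv2.INTER_CUBIC))
for p in c: print(p,ray_z(*p,.062,K,T).round(4))
E
```

```text
rim ((535.5120849609375, 4.8273162841796875), (201.06002807617188, 245.41897583007812), 7.978163719177246) 0.08828859751263987
panel ((536.1149291992188, -2.052947998046875), (188.69241333007812, 243.13909912109375), 8.061320304870605) 0.06232724348591656
(190, 119) [0.5384 0.1001 0.062 ]
(232, 119) [0.5442 0.0585 0.062 ]
(234, 174) [0.4901 0.0522 0.062 ]
(192, 174) [0.484  0.0953 0.062 ]
(338, 119) [ 0.559  -0.0464  0.062 ]
(381, 119) [ 0.565  -0.0889  0.062 ]
(380, 174) [ 0.5112 -0.0977  0.062 ]
(338, 174) [ 0.5052 -0.0546  0.062 ]
```

View pics/bays.png

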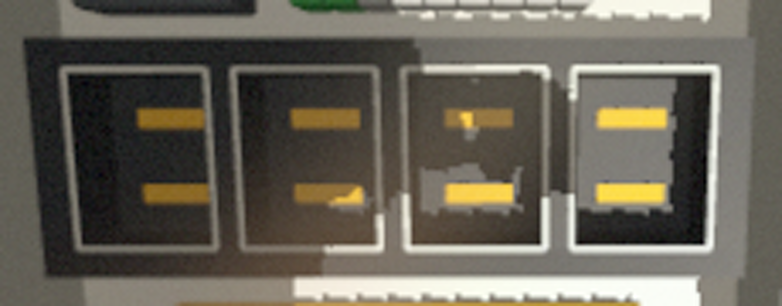

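```bash
python3 -m pendant '[[100,2,-10.5,0,0,0,0],[100,2,-10.5,0,0,0,0],[100,2,-10.5,0,0,0,0],[100,2,-10.5,0,0,0,0],[100,2,-10.5,0,0,0,0],[100,2,-10.5,0,0,0,0],[100,2,-10.5,0,0,0,0],[60,2,-10.5,0,0,0,0]]'
cat > mods.py <<'E'
from h import *
def mods(save):
    im,d,K,T=shot("wrist",save); W=cloud(d,K,T); z=W[...,2]
    hsv=cv2.cvtColor(im,cv2.COLOR_RGB2HSV)
    m=(hsv[...,0]>8)&(hsv[...,0]<22)&(hsv[...,1]>180)&(z>.057)&(z<.068)&(W[...,1]>.15)
    k,l,st,c=cv2.connectedComponentsWithStats(m.astype(np.uint8)); out=[]
    for i in range(1,k):
        if st[i,4]>100:
            Q=W[l==i]; r=cv2.minAreaRect((Q[:,:2]*1000).astype(np.float32)); print("tab",np.median(Q,0).round(4),st[i,4],r)
            b=cv2.boxPoints(r); 
            e=b[1]-b[0]; f=b[2]-b[1]; L=e if np.linalg.norm(e)>np.linalg.norm(f) else f
            a=np.arctan2(L[1],L[0]); a=(a+np.pi/2)%np.pi-np.pi/2
            out.append((np.array(r[0])/1000,a)); print("  centre",out[-1][0].round(4),"long axis yaw deg",np.degrees(a).round(1))
    return out
E
python3 -c "
from mods import *
o=mods('w2')
for c,a in o: rows([c[0],c[1],0.10],down(a-np.pi/2))
"
```

```text
time: 3.35
ee_pos: [0.4387, 0.2199, 0.2695]
eef_rot: [[0.0, 0.144, -0.99], [0.001, -0.99, -0.144], [-1.0, -0.001, -0.0]]
force: [-0.3, -0.6, 0.6]
grip_width: 0.0756
tab [0.5304 0.2781 0.0623] 610 ((530.2825927734375, 278.245849609375), (29.821794509887695, 13.90788745880127), 15.683389663696289)
  centre [0.5303 0.2782] long axis yaw deg 15.7
tab [0.4241 0.2724 0.0624] 492 ((423.22845458984375, 272.59185791015625), (29.821456909179688, 14.063847541809082), 11.907597541809082)
  centre [0.4232 0.2726] long axis yaw deg 11.9
shift [ 6.8  -1.92 -3.92] turn [-1.27 -0.01  0.  ] nrows 5.0
shift [ 6.79 -2.29  0.35] turn [-0.64 -0.01  0.  ] nrows 5.0
```

View pics/w2.png

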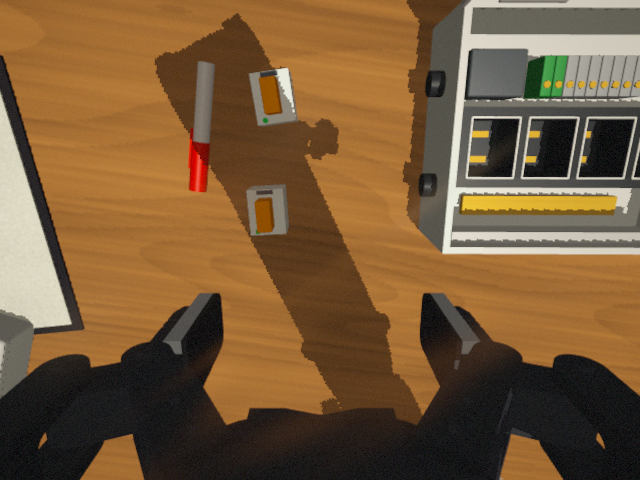

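The view shows tabs at (270,95) and (264,215), both well measured, with the marker clear of them on the left. I'll grasp the far module first.

```bash
python3 -m pendant '[[40,2,-1.9,-3.9,-1.27,0,0],[40,3,-1.9,-3.9,-1.27,0,0],[40,4,-1.9,-3.9,-1.27,0,0],[40,5.5,-1.92,-3.92,-1.27,0,0],[40,6.4,-1.92,-3.92,-1.27,0,0],[40,6.4,-1.92,-3.92,-1.27,0,0],[40,6.4,-1.92,-3.92,-1.27,0,0]]'
python3 -c "
from mods import *
o=mods('w3')
for c,a in o: rows([c[0],c[1],0.044],down(a-np.pi/2))
"
```

```text
time: 3.98
ee_pos: [0.5301, 0.2753, 0.1077]
eef_rot: [[-0.004, 0.268, -0.963], [-0.003, -0.963, -0.268], [-1.0, 0.002, 0.005]]
force: [0.3, -0.3, 0.5]
grip_width: 0.0342
tab [0.5316 0.279  0.0623] 1453 ((530.4423828125, 278.7818603515625), (30.40458869934082, 13.553546905517578), 16.875686645507812)
  centre [0.5304 0.2788] long axis yaw deg 16.9
shift [ 2.67 -0.09  0.01] turn [-0.22 -0.   -0.01] nrows 2.0
```

View pics/w3.png

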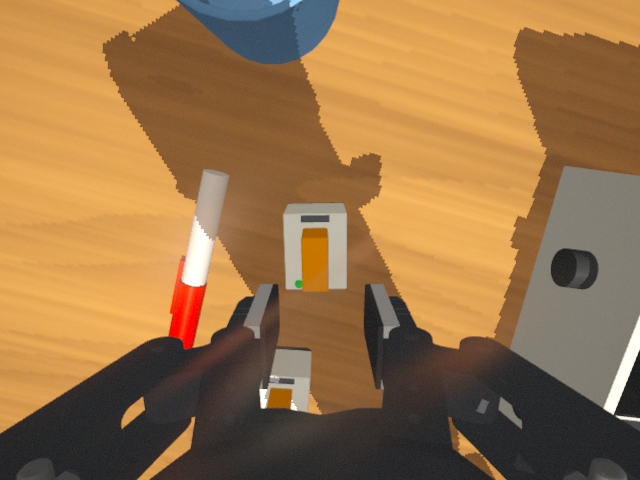

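The fingers are centred on the tab at (315,258), so I'll descend and grip.

```bash
python3 -m pendant '[[40,1.3,-0.1,0,-0.2,0,0],[40,2.6,-0.1,0,-0.2,0,0],[40,2.6,-0.1,0,-0.2,0,0],[0,2.6,-0.1,0,-0.2,0,0],[0,2.6,-0.1,0,-0.2,0,0],[0,2.6,-0.1,0,-0.2,0,0],[0,2.6,-0.1,0,-0.2,0,0],[0,2.6,-0.1,0,-0.2,0,0]]'
python3 -m pendant '[[0,-1,0,0,0,0,0],[0,-2,0,0,0,0,0],[0,-3.5,0,0,0,0,0],[0,-5,0,0,0,0,0],[0,-5,0,0,0,0,0]]'
python3 -c "
from mods import *
shot('wrist','w4')
rows([0.5212,0.0270,0.185],down(np.radians(8-90)))
"
```

```text
time: 4.7
ee_pos: [0.5326, 0.2799, 0.0493]
eef_rot: [[0.005, 0.288, -0.958], [0.001, -0.958, -0.288], [-1.0, 0.0, -0.006]]
force: [-0.4, -1.6, 8.7]
grip_width: 0.0125
time: 5.12
ee_pos: [0.5351, 0.2827, 0.1846]
eef_rot: [[0.018, 0.289, -0.957], [0.008, -0.957, -0.288], [-1.0, -0.002, -0.02]]
force: [1.3, 1.2, 0.4]
grip_width: 0.0122
shift [-0.23  9.61  3.44] turn [ 1.46 -0.16  0.03] nrows 7.0
```

View pics/w4.png

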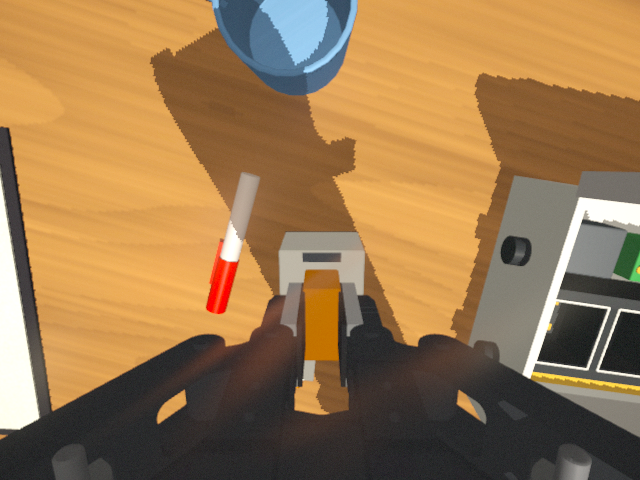

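```bash
cat > held.py <<'E'
from h import *
def held(save=None):
    im,d,K,T=shot("wrist",save)
    s=manip.state();R=np.array(s["eef_rot"]);p=np.array(s["ee_pos"])
    W=cloud(d,K,T); L=(W-p)@R
    hsv=cv2.cvtColor(im,cv2.COLOR_RGB2HSV)
    m=(hsv[...,0]>8)&(hsv[...,0]<22)&(hsv[...,1]>150)&(abs(L[...,1])<.012)&(abs(L[...,2])<.03)&(L[...,0]<.01)&(L[...,0]>-.05)
    Q=L[m]; print("tab x",np.percentile(Q[:,0],[2,50,98]).round(4),"y",np.percentile(Q[:,1],[1,99]).round(4),"z",np.percentile(Q[:,2],[1,99]).round(4))
    top=Q[Q[:,0]<np.percentile(Q[:,0],5)+.004]; print("top face z range",top[:,2].min().round(4),top[:,2].max().round(4),"tilt slope",np.polyfit(top[:,2],top[:,0],1).round(3), len(top))
    m=(hsv[...,1]<60)&(abs(L[...,1])<.025)&(L[...,2]<-.012)&(L[...,2]>-.035)&(L[...,0]>-.012)&(L[...,0]<.012)
    Q=L[m]
    if len(Q)>20: print("body top: x",np.median(Q[:,0]).round(4),"y",np.percentile(Q[:,1],[1,99]).round(4),"zmin",np.percentile(Q[:,2],1).round(4),"slope",np.polyfit(Q[:,2],Q[:,0],1).round(3))
E
python3 -c "
from held import *
held()"
```

```text
tab x [-0.0177 -0.0159  0.0018] y [-0.0069  0.0059] z [-0.0147  0.0148]
top face z range -0.0148 0.0157 tilt slope [-0.022 -0.016] 2539
body top: x 0.006 y [-0.0179  0.0169] zmin -0.0227 slope [-0.545 -0.004]
```

The module is well held: the tab is centred within 0.5 mm and the foot is 46 mm below the TCP. Next, over bay 2.

```bash
python3 -m pendant '[[0,-0.2,1.6,0.6,0.3,0,0],[0,-0.2,3.2,1.2,0.6,0,0],[0,-0.2,4.8,1.8,0.8,0,0],[0,-0.2,6.4,2.4,1.1,0,0],[0,-0.2,8,2.9,1.46,-0.16,0],[0,-0.2,9.6,3.44,1.46,-0.16,0],[0,-0.2,9.6,3.44,1.46,-0.16,0],[0,-0.2,9.6,3.44,1.46,-0.16,0]]'
python3 -c "
from held import *
held('w5')
rows([0.5212,0.0270,0.12],down(np.radians(8-90)))"
```

```text
time: 5.88
ee_pos: [0.5194, 0.0215, 0.181]
eef_rot: [[-0.007, 0.132, -0.991], [-0.001, -0.991, -0.132], [-1.0, 0.0, 0.007]]
force: [0.0, 1.3, -0.7]
grip_width: 0.0124
tab x [-0.0297 -0.0128  0.0049] y [-0.0036  0.0095] z [-0.0129  0.0163]
top face z range -0.0131 0.0171 tilt slope [-0.055 -0.014] 2605
body top: x 0.0093 y [-0.0143  0.0208] zmin -0.0207 slope [-0.064  0.008]
shift [ 2.45 -0.09 -0.1 ] turn [-0.03  0.06  0.01] nrows 2.0
```

View pics/w5.png

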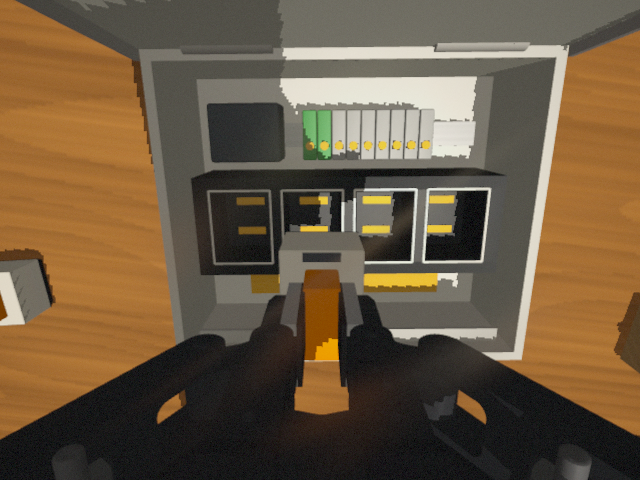

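The module is held upright over the box, and bay 2 shows as the second outline at (312,227). I'll lower it to just above the panel and settle.

```bash
python3 -m pendant '[[0,0.6,-0.1,-0.1,0,0.06,0],[0,1.4,-0.1,-0.1,0,0.06,0],[0,2.2,-0.1,-0.1,0,0.06,0],[0,2.4,-0.1,-0.1,0,0.06,0],[0,2.4,-0.1,-0.1,0,0.06,0],[0,2.4,-0.1,-0.1,0,0.06,0]]'
python3 -c "
from held import *
held('w6')
im,d,K,T=shot('wrist')
print(proj([0.5212,0.0270,.062],K,T))
R=np.array([[np.cos(.14),-np.sin(.14)],[np.sin(.14),np.cos(.14)]])
for B in [(.5142,.0765),(.5212,.027),(.5281,-.0224),(.5351,-.0719)]:
  for a in [(-.0245,-.0195),(-.0245,.0195),(.0245,.0195),(.0245,-.0195)]:
    u=proj([*(np.array(B)+R@a),.062],K,T); cv2.circle(im,tuple(int(round(t)) for t in u),2,(255,0,0),-1)
cv2.imwrite('pics/w6b.png',im[:,:,::-1])
rows([0.5212,0.0270,0.07],down(np.radians(8-90)))"
```

```text
time: 6.43
ee_pos: [0.5212, 0.0284, 0.1216]
eef_rot: [[-0.0, 0.137, -0.991], [0.001, -0.991, -0.137], [-1.0, -0.001, 0.0]]
force: [0.3, -0.2, -1.0]
grip_width: 0.0124
tab x [-0.0151 -0.0123  0.0055] y [-0.0065  0.0063] z [-0.0128  0.0165]
top face z range -0.013 0.0175 tilt slope [-0.009 -0.013] 2566
body top: x 0.0096 y [-0.0176  0.0175] zmin -0.0206 slope [-0.063  0.009]
[323.09088999 259.77492625]
shift [2.1  0.03 0.04] turn [-0.03 -0.02  0.01] nrows 2.0
```

View pics/w6b.png

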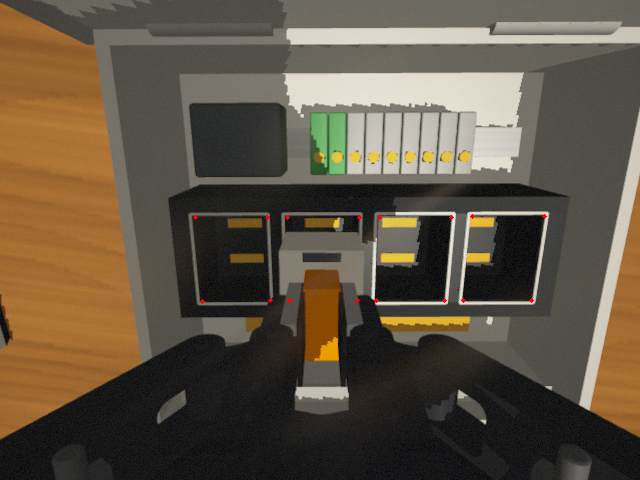

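The overlay of the bay corners matches the white outlines. The tab sits 2 mm towards the robot in the grip, so I'll correct for that and insert.

```bash
python3 -m pendant '[[0,0,0.03,-0.05,0,0,0],[0,0.4,0.03,-0.05,0,0,0],[0,0.8,0.03,-0.05,0,0,0],[0,1.2,0.03,-0.05,0,0,0],[0,1.5,0.03,-0.05,0,0,0],[0,1.7,0.03,-0.05,0,0,0],[0,1.9,0.03,-0.05,0,0,0],[0,1.9,0.03,-0.05,0,0,0]]'
python3 -c "
from held import *
held('w7')
rows([0.5212,0.0270,0.0715],down(np.radians(8-90)))"
```

```text
time: 7.2
ee_pos: [0.5227, 0.0274, 0.0736]
eef_rot: [[-0.0, 0.136, -0.991], [0.001, -0.991, -0.136], [-1.0, -0.001, 0.0]]
force: [0.3, 0.1, -1.2]
grip_width: 0.0122
tab x [-0.0186 -0.0122  0.0055] y [-0.0062  0.0066] z [-0.013   0.0166]
top face z range -0.0133 0.0179 tilt slope [ 0.004 -0.013] 2602
body top: x 0.0107 y [-0.0242  0.0243] zmin -0.0335 slope [-0.113  0.008]
shift [0.11 0.01 0.07] turn [-0.03 -0.01  0.01] nrows 1.0
```

View pics/w7.png

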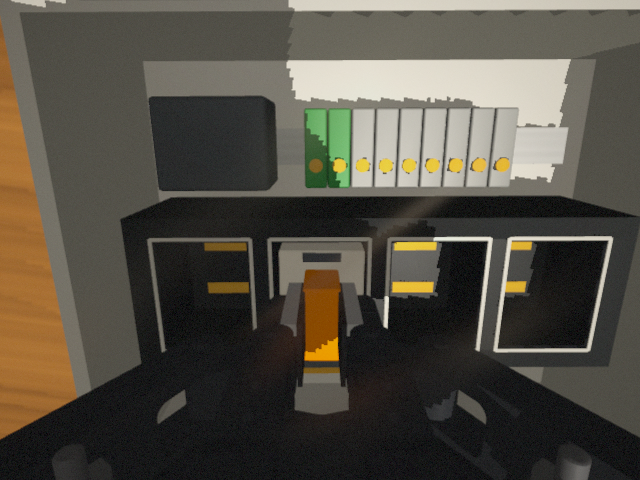

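It went in without resistance. I'll push the last 2 mm to the bottom.

```bash
python3 -m pendant '[[0,0.1,0,0,0,0,0],[0,0.2,0,0,0,0,0],[0,0.3,0,0,0,0,0],[0,0.4,0,0,0,0,0],[0,0.4,0,0,0,0,0]]'
```

```text
time: 7.67
ee_pos: [0.5267, 0.0279, 0.0707]
eef_rot: [[0.009, 0.136, -0.991], [-0.0, -0.991, -0.136], [-1.0, 0.002, -0.009]]
force: [-14.0, -2.2, 48.8]
grip_width: 0.0124
```

```bash
python3 -m pendant '[[0,-0.15,0,0,0,0,0],[40,-0.15,0,0,0,0,0],[40,-0.15,0,0,0,0,0],[40,-1,0,0,0,0,0],[40,-3,0,0,0,0,0],[40,-4.5,0,0,0,0,0],[40,-4.5,0,0,0,0,0]]'
cat > flush.py <<'E'
from h import *
def flush(c,yaw=np.radians(8),cam="wrist",save=None):
    im,d,K,T=shot(cam,save); W=cloud(d,K,T)
    R=np.array([[np.cos(yaw),-np.sin(yaw)],[np.sin(yaw),np.cos(yaw)]])
    L=(W[...,:2]-np.array(c))@R; hsv=cv2.cvtColor(im,cv2.COLOR_RGB2HSV)
    inb=(abs(L[...,0])<.021)&(abs(L[...,1])<.016)
    b=inb&((abs(L[...,1])>.010)|(abs(L[...,0])>.0175))
    print("body top z",np.nanpercentile(W[...,2][b],[5,25,50,75,95]).round(4),b.sum())
    o=inb&(hsv[...,0]>8)&(hsv[...,0]<22)&(hsv[...,1]>150)&(W[...,2]>.075)
    print("tab z",np.nanmedian(W[...,2][o]).round(4),"centre",L[o].mean(0).round(4),o.sum())
    a=(abs(L[...,0])>.025)&(abs(L[...,0])<.03)&(abs(L[...,1])<.019)|(abs(L[...,1])>.02)&(abs(L[...,1])<.024)&(abs(L[...,0])<.024)
    print("panel z",np.nanmedian(W[...,2][a]).round(4))
E
python3 -c "
from flush import *
flush((.5212,.027),save='w8')"
```

```text
time: 8.25
ee_pos: [0.5291, 0.0288, 0.1901]
eef_rot: [[0.019, 0.137, -0.99], [0.0, -0.991, -0.137], [-1.0, 0.003, -0.019]]
force: [2.6, 0.8, 0.3]
grip_width: 0.0343
body top z [0.0623 0.2685 0.2734 0.2778 0.2813] 8177
tab z 0.0844 centre [0.0053 0.0006] 295
panel z 0.2831
```

View pics/w8.png

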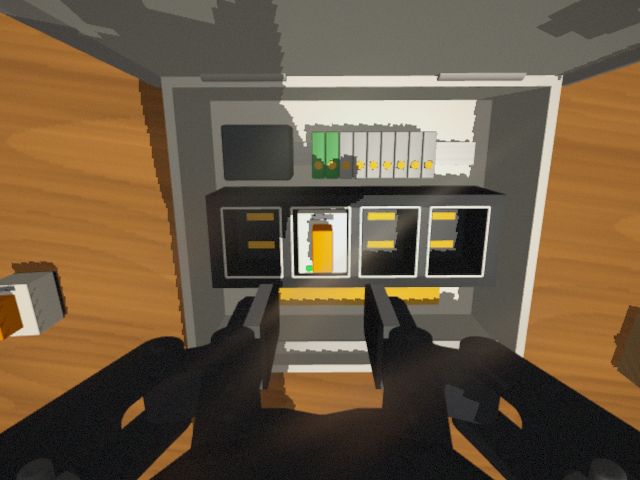

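The module is home: its top reads 0.0623, level with the panel, and the tab top is at 0.0844. Now the second module.

```bash
python3 -c "
from h import *
rows([0.4265,0.2735,0.15],down(np.radians(11.9-90)))"
```

```text
shift [  1.44 -10.27   2.73] turn [-0.68 -0.17 -0.03] nrows 7.0
```

```bash
python3 -m pendant '[[40,-0.3,-1.5,0.4,0,0,0],[40,-0.3,-3,0.8,0,0,0],[40,-0.3,-5,1.5,-0.4,0,0],[40,-0.3,-7,2,-0.68,-0.17,0],[40,0,-8.6,2.4,-0.68,-0.17,0],[40,1.4,-10.27,2.73,-0.68,-0.17,0],[40,1.4,-10.27,2.73,-0.68,-0.17,0],[40,1.4,-10.27,2.73,-0.68,-0.17,0]]'
python3 -c "
from mods import *
o=mods('w9')
for c,a in o: rows([c[0],c[1],0.048],down(a-np.pi/2))
"
```

```text
time: 8.97
ee_pos: [0.4213, 0.2786, 0.1474]
eef_rot: [[-0.005, 0.215, -0.977], [-0.003, -0.977, -0.215], [-1.0, 0.001, 0.006]]
force: [-1.1, -1.0, -1.2]
grip_width: 0.0342
tab [0.4243 0.2733 0.0623] 1021 ((423.3118896484375, 272.9278564453125), (29.824851989746094, 13.032033920288086), 12.38414478302002)
  centre [0.4233 0.2729] long axis yaw deg 12.4
shift [4.02 0.11 0.01] turn [-0.02  0.05 -0.02] nrows 3.0
```

View pics/w9.png

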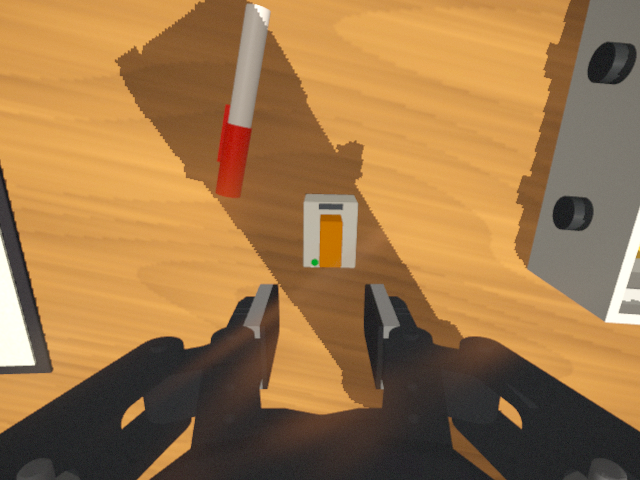

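The second module's tab is at (331,240) and the gripper is aligned with it, so I'll go down and grip.

```bash
python3 -m pendant '[[40,1.3,0.1,0,0,0,0],[40,2.6,0.1,0,0,0,0],[40,3.5,0.1,0,0,0,0],[40,4,0.1,0,0,0,0],[40,4,0.1,0,0,0,0],[0,4,0.1,0,0,0,0],[0,4,0.1,0,0,0,0],[0,4,0.1,0,0,0,0]]'
python3 -m pendant '[[0,0,0,0,0,0,0],[0,0,0,0,0,0,0],[0,-1,0,0,0,0,0],[0,-2,0,0,0,0,0],[0,-3.5,0,0,0,0,0],[0,-5,0,0,0,0,0],[0,-5,0,0,0,0,0],[0,-5,0,0,0,0,0]]'
python3 -c "
from held import *
held('w10')
rows([0.5281,-0.0224,0.175],down(np.radians(8-90)))
"
```

```text
time: 9.68
ee_pos: [0.4247, 0.2738, 0.0501]
eef_rot: [[-0.002, 0.213, -0.977], [-0.002, -0.977, -0.213], [-1.0, 0.002, 0.002]]
force: [0.7, 0.4, -0.8]
grip_width: 0.0121
time: 10.35
ee_pos: [0.4263, 0.2752, 0.178]
eef_rot: [[0.004, 0.212, -0.977], [-0.0, -0.977, -0.212], [-1.0, 0.001, -0.004]]
force: [0.3, -0.3, -1.6]
grip_width: 0.0123
tab x [-0.0172 -0.0142  0.0032] y [-0.0068  0.0059] z [-0.0148  0.0151]
top face z range -0.015 0.016 tilt slope [-0.026 -0.015] 2545
body top: x 0.0075 y [-0.0178  0.017 ] zmin -0.0227 slope [-0.625 -0.005]
shift [ 0.06 12.47 -1.5 ] turn [ 0.71 -0.   -0.02] nrows 8.0
```

View pics/w10.png

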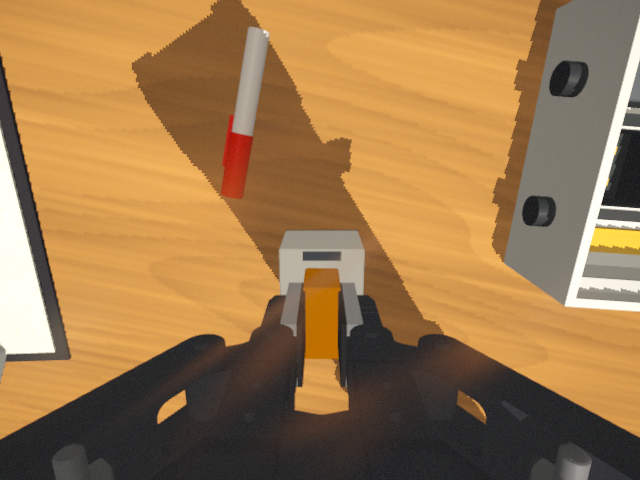

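The second module is held at (321,300). Next, over bay 3.

```bash
python3 -m pendant '[[0,0,1.6,-0.2,0.1,0,0],[0,0,3.2,-0.4,0.2,0,0],[0,0,4.8,-0.6,0.3,0,0],[0,0,6.4,-0.8,0.4,0,0],[0,0,8,-1,0.5,0,0],[0,0,9.6,-1.2,0.6,0,0],[0,0,11.1,-1.4,0.71,0,0],[0,0,12.47,-1.5,0.71,0,0]]'
python3 -m pendant '[[0,0,0,0,0,0,0],[0,0,0,0,0,0,0],[0,0,0,0,0,0,0]]'
python3 -c "
from held import *
held()
rows([0.5281,-0.0224,0.122],down(np.radians(8-90)))
"
```

```text
time: 11.07
ee_pos: [0.5278, -0.0253, 0.175]
eef_rot: [[-0.002, 0.137, -0.991], [-0.002, -0.991, -0.137], [-1.0, 0.002, 0.002]]
force: [0.6, 1.5, -1.6]
grip_width: 0.0121
time: 11.32
ee_pos: [0.5268, -0.0248, 0.1736]
eef_rot: [[-0.004, 0.137, -0.991], [-0.001, -0.991, -0.137], [-1.0, 0.001, 0.004]]
force: [-0.3, 0.6, -1.1]
grip_width: 0.0121
tab x [-0.0166 -0.0118  0.0056] y [-0.0055  0.0075] z [-0.0134  0.0164]
top face z range -0.0135 0.0174 tilt slope [-0.042 -0.012] 2566
body top: x 0.01 y [-0.0164  0.0188] zmin -0.0212 slope [-0.082  0.009]
shift [ 2.08 -0.05 -0.06] turn [-0.    0.03 -0.01] nrows 2.0
```

```bash
python3 -m pendant '[[0,0.7,-0.07,-0.12,0,0.03,0],[0,1.4,-0.07,-0.12,0,0.03,0],[0,2.05,-0.07,-0.12,0,0.03,0],[0,2.05,-0.07,-0.12,0,0.03,0],[0,2.05,-0.07,-0.12,0,0.03,0],[0,2.05,-0.07,-0.12,0,0.03,0]]'
python3 -c "
from held import *
held('w11')
rows([0.5281,-0.0224,0.0725],down(np.radians(8-90)))
"
```

```text
time: 11.87
ee_pos: [0.5299, -0.0206, 0.1237]
eef_rot: [[0.001, 0.141, -0.99], [-0.001, -0.99, -0.141], [-1.0, 0.001, -0.001]]
force: [-0.8, 0.1, -0.4]
grip_width: 0.0125
tab x [-0.0142 -0.0119  0.0054] y [-0.0065  0.0062] z [-0.0134  0.0165]
top face z range -0.0135 0.0175 tilt slope [-0.007 -0.012] 2525
body top: x 0.0098 y [-0.0177  0.0175] zmin -0.0213 slope [-0.071  0.009]
shift [2.06 0.05 0.1 ] turn [ 0.01 -0.01 -0.01] nrows 2.0
```

View pics/w11.png

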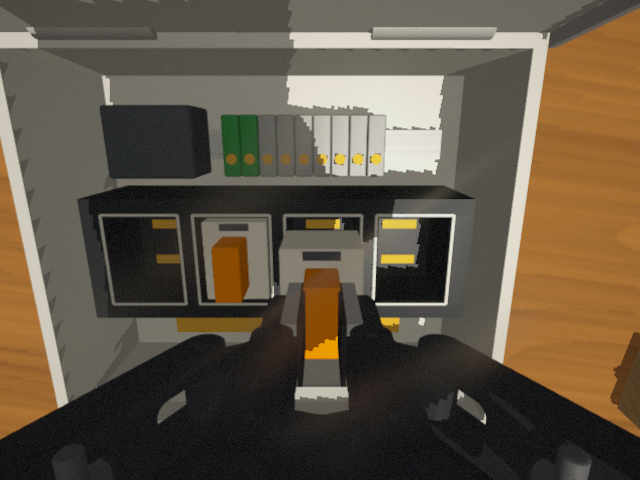

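The module is centred over bay 3 with the first one flush on its left, so I'll insert it.

```bash
python3 -m pendant '[[0,0.4,0.05,0.03,0,0,0],[0,0.8,0.05,0.03,0,0,0],[0,1.2,0.05,0.03,0,0,0],[0,1.5,0.05,0.03,0,0,0],[0,1.7,0.05,0.03,0,0,0],[0,1.9,0.05,0.03,0,0,0],[0,2.1,0.05,0.03,0,0,0],[0,2.2,0.05,0.03,0,0,0]]'
python3 -m pendant '[[0,0.1,0,0,0,0,0],[0,0.15,0,0,0,0,0],[0,0.2,0,0,0,0,0],[0,0.2,0,0,0,0,0]]'
```

```text
time: 12.58
ee_pos: [0.5306, -0.0221, 0.0718]
eef_rot: [[0.003, 0.14, -0.99], [-0.002, -0.99, -0.14], [-1.0, 0.002, -0.003]]
force: [-19.4, -0.9, 54.2]
grip_width: 0.0121
time: 12.92
ee_pos: [0.5324, -0.0219, 0.0717]
eef_rot: [[0.008, 0.141, -0.99], [-0.004, -0.99, -0.141], [-1.0, 0.005, -0.007]]
force: [-16.1, -0.5, 44.4]
grip_width: 0.0124
```

```bash
python3 -m pendant '[[0,-0.1,0,0,0,0,0],[40,-0.1,0,0,0,0,0],[40,-0.1,0,0,0,0,0],[40,-1,0,0,0,0,0],[40,-3,0,0.2,0,0,0],[40,-5,0,1,0,0,0],[40,-5.5,0,2,0,0,0],[40,-5.5,0,2,0,0,0]]'
python3 -c "
from flush import *
flush((.5212,.027),save='w12')
flush((.5281,-.0224))
print(manip.state()['joints'].round(2))
im,d,K,T=shot('top','t2')
for r in models.look_for('top','module1_mid'): print(r)
"
```

```text
time: 13.58
ee_pos: [0.4819, -0.0286, 0.2142]
eef_rot: [[0.015, 0.14, -0.99], [-0.006, -0.99, -0.141], [-1.0, 0.008, -0.014]]
force: [1.5, -0.0, 0.0]
grip_width: 0.0342
body top z [0.0612 0.0619 0.0624 0.0629 0.0636] 1054
tab z 0.0842 centre [-0.     -0.0012] 918
panel z 0.0624
body top z [0.0612 0.062  0.0624 0.0629 0.0635] 1141
tab z 0.0843 centre [-0.0029  0.0004] 555
panel z 0.3006
[ 0.46  0.11 -0.51  1.77  0.06  1.26 -1.49]
```

View pics/w12.png

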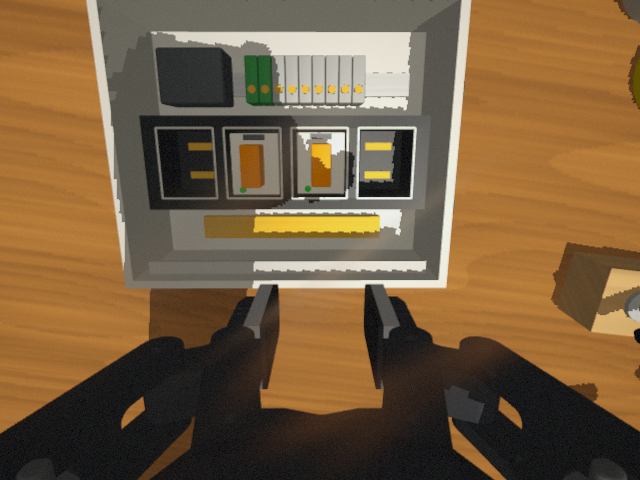

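View pics/t2.png

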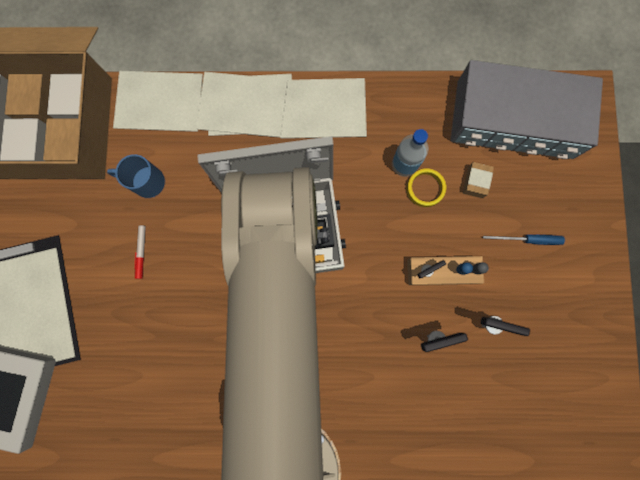

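Both modules are flush (body and panel both 0.0624) and none remain on the table. Next I'll shut the lid by hooking closed fingers behind its free edge and following the arc.

```bash
python3 - <<'E'
from h import *
im,d,K,T=shot("side"); W=cloud(d,K,T)
m=(W[...,2]>.11)&(W[...,0]>.62)&(W[...,0]<.78)&(W[...,1]>-.15)&(W[...,1]<.2)&(W[...,2]<.31)
Q=W[m]; a=np.radians(8); hx=np.array([.6347,.019])
bx=(Q[:,:2]-hx)@[np.cos(a),np.sin(a)]; by=(Q[:,:2]-hx)@[-np.sin(a),np.cos(a)]
for z0 in np.arange(.11,.31,.02):
    k=abs(Q[:,2]-z0)<.01
    if k.sum()>20: print(z0.round(2),k.sum(),np.percentile(bx[k],[2,50,98]).round(4),np.percentile(by[k],[1,99]).round(3))
print(Q[:,2].max())
R=down(np.radians(8-90))
rows([.482,-.005,.345],R); rows([.702,.0285,.345],R)
E
```

```text
0.11 131 [-0.0044 -0.0014  0.0059] [-0.124  0.093]
0.13 276 [-0.0053 -0.0005  0.0069] [-0.123  0.098]
0.15 298 [-0.0043  0.0011  0.0087] [-0.124  0.109]
0.17 318 [-0.0027  0.0023  0.0096] [-0.123  0.117]
0.19 329 [-0.0017  0.0036  0.0106] [-0.124  0.12 ]
0.21 344 [-0.0001  0.0048  0.0121] [-0.124  0.121]
0.23 296 [0.001  0.0061 0.0132] [-0.124  0.118]
0.25 290 [-0.0141  0.0072  0.0153] [-0.124  0.081]
0.27 519 [-0.0149  0.0077  0.0161] [-0.123  0.123]
0.29 485 [0.0032 0.0103 0.02  ] [-0.123  0.122]
0.2947529711452975
shift [-5.52 -0.91 -0.17] turn [ 0.01 -0.04 -0.04] nrows 4.0
shift [-5.48 -1.   -9.08] turn [ 0.01 -0.04 -0.04] nrows 7.0
```

```bash
python3 -m pendant '[[0,-2,-0.3,0,0,0,0],[0,-4,-0.6,0,0,0,0],[0,-5.5,-1,-0.2,0,0,0],[0,-5.5,-1,-1.5,0,0,0],[0,-5.5,-1,-3,0,0,0],[0,-5.5,-1,-4.6,0,0,0],[0,-5.5,-1,-6.1,0,0,0],[0,-5.5,-1,-7.6,0,0,0]]'
python3 -m pendant '[[0,0,0,-1.6,0,0,0],[0,0,0,-1.6,0,0,0],[0,0,0,-1.6,0,0,0]]'
python3 -c "
from h import *
shot('side','s3')
R=down(np.radians(8-90))
rows([.702,.0285,.25],R)"
```

```text
time: 14.5
ee_pos: [0.6676, 0.0235, 0.342]
eef_rot: [[0.001, 0.139, -0.99], [-0.003, -0.99, -0.139], [-1.0, 0.003, -0.001]]
force: [-0.0, -0.8, 0.8]
grip_width: -0.0001
time: 14.75
ee_pos: [0.7094, 0.0302, 0.332]
eef_rot: [[-0.011, 0.141, -0.99], [-0.001, -0.99, -0.141], [-1.0, -0.0, 0.011]]
force: [-0.3, 0.4, -0.4]
grip_width: 0.0001
shift [3.45 0.02 0.23] turn [ 0.01  0.06 -0.01] nrows 3.0
```

View pics/s3.png

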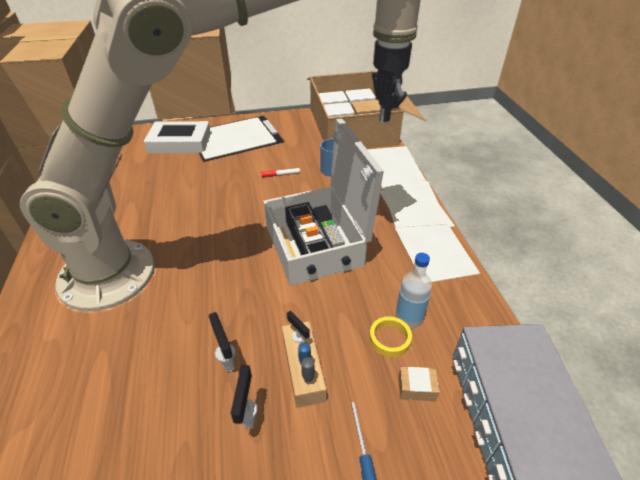

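The fingers are behind the lid with clear space, so I'll descend and compute the arc.

```bash
python3 -m pendant '[[0,1.3,0,0,0,0,0],[0,2.6,0,0,0,0,0],[0,3.3,0,0.1,0,0.06,0],[0,3.3,0,0.1,0,0.06,0],[0,3.3,0,0.1,0,0.06,0]]'
cat > arc.py <<'E'
from h import *
def arc(ths,r=.16,press=.003):
    s=manip.state();R=np.array(s["eef_rot"]);p=np.array(s["ee_pos"]);a=np.radians(8)
    bx=np.array([np.cos(a),np.sin(a),0]); h0=np.array([.6347,.019,.088])
    o=[]
    for t in ths:
        h=.010+.011*np.sin(t)-press
        q=h0+bx*(-r*np.cos(t)+h*np.sin(t))+np.array([0,0,r*np.sin(t)+h*np.cos(t)])
        d=R.T@(q-p)/.025; o.append(d)
        print(round(t,2),d.round(2), q.round(3))
E
python3 -c "
from arc import *
print(manip.state()['ee_pos'],manip.state()['eef_rot'].round(3).tolist())
arc(np.arange(1.7,0.75,-.12))"
```

```text
time: 15.22
ee_pos: [0.704, 0.029, 0.2549]
eef_rot: [[-0.0, 0.14, -0.99], [-0.002, -0.99, -0.14], [-1.0, 0.002, 0.0]]
force: [-0.2, 0.2, 1.5]
grip_width: -0.0004
[0.70401413 0.02897707 0.25493967] [[-0.0, 0.14, -0.99], [-0.002, -0.99, -0.14], [-1.0, 0.002, 0.0]]
1.7 [0.42 0.01 1.27] [0.673 0.024 0.244]
1.58 [0.29 0.01 2.02] [0.654 0.022 0.248]
1.46 [0.24 0.01 2.8 ] [0.635 0.019 0.249]
1.34 [0.29 0.   3.58] [0.616 0.016 0.248]
1.22 [0.43 0.   4.35] [0.596 0.014 0.244]
1.1 [0.67 0.   5.1 ] [0.578 0.011 0.238]
0.98 [ 1.01 -0.    5.83] [0.56  0.008 0.23 ]
0.86 [ 1.43 -0.    6.51] [0.543 0.006 0.219]
```

```bash
python3 -m pendant '[[0,0.3,0,0.7,0,0,0],[0,0.3,0,1.3,0,0,0],[0,0.29,0,2,0,0,0],[0,0.24,0,2.8,0,0,0],[0,0.29,0,3.6,0,0,0],[0,0.29,0,3.6,0,0,0]]'
python3 -c "
from arc import *
shot('side','s4')
arc(np.arange(1.3,0.5,-.1))"
```

```text
time: 15.72
ee_pos: [0.6138, 0.0163, 0.2521]
eef_rot: [[0.005, 0.141, -0.99], [-0.004, -0.99, -0.141], [-1.0, 0.005, -0.005]]
force: [1.3, -0.5, 1.2]
grip_width: -0.0001
1.3 [ 0.2  -0.01  0.24] [0.609 0.015 0.247]
1.2 [ 0.33 -0.01  0.88] [0.593 0.013 0.243]
1.1 [ 0.54 -0.01  1.51] [0.578 0.011 0.238]
1.0 [ 0.8  -0.01  2.12] [0.563 0.009 0.231]
0.9 [ 1.14 -0.01  2.7 ] [0.548 0.007 0.223]
0.8 [ 1.53 -0.01  3.24] [0.535 0.005 0.213]
0.7 [ 1.98 -0.02  3.74] [0.523 0.003 0.202]
0.6 [ 2.48 -0.02  4.2 ] [0.511 0.002 0.189]
```

View pics/s4.png

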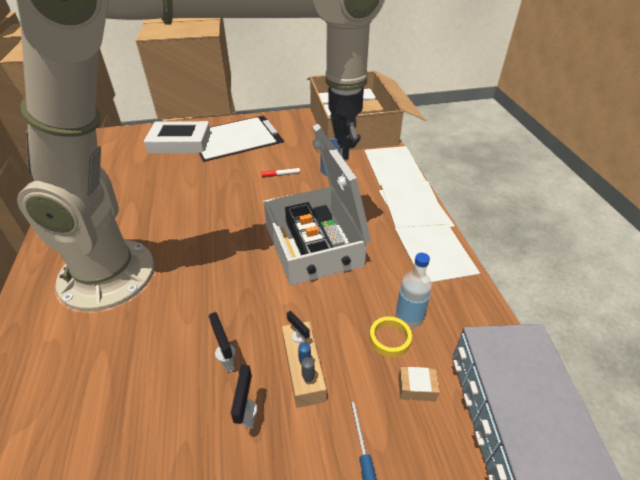

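The lid is moving towards shut as intended, so I'll continue.

```bash
python3 -m pendant '[[0,0.33,0,0.88,0,0,0],[0,0.54,0,1.5,0,0,0],[0,0.8,0,2.1,0,0,0],[0,1.14,0,2.7,0,0,0],[0,1.53,0,3.24,0,0,0],[0,2,0,3.74,0,0,0],[0,2.5,0,4.2,0,0,0],[0,2.5,0,4.2,0,0,0]]'
python3 -c "
from arc import *
arc([.5,.4,.3,.2,.1,0])"
```

```text
time: 16.43
ee_pos: [0.5106, 0.0011, 0.1888]
eef_rot: [[0.005, 0.141, -0.99], [-0.005, -0.99, -0.141], [-1.0, 0.005, -0.004]]
force: [-0.1, -0.4, 0.3]
grip_width: -0.0002
0.5 [ 0.53 -0.02  0.37] [0.501 0.    0.175]
0.4 [ 1.12 -0.03  0.71] [ 0.493 -0.001  0.161]
0.3 [ 1.75 -0.03  0.99] [ 0.486 -0.002  0.145]
0.2 [ 2.4  -0.03  1.2 ] [ 0.481 -0.003  0.129]
0.1 [ 3.07 -0.04  1.34] [ 0.478 -0.003  0.112]
0 [ 3.75 -0.04  1.4 ] [ 0.476 -0.003  0.095]
```

```bash
python3 -m pendant '[[0,0.53,0,0.37,0,0,0],[0,1.12,0,0.71,0,0,0],[0,1.75,0,1,0,0,0],[0,2.4,0,1.2,0,0,0],[0,3.07,0,1.34,0,0,0],[0,3.5,0,1.4,0,0,0],[0,3.7,0,1.4,0,0,0],[0,3.75,0,1.4,0,0,0]]'
python3 -c "
from arc import *
shot('side','s5')"
```

```text
time: 17.1
ee_pos: [0.4774, -0.004, 0.0978]
eef_rot: [[0.005, 0.141, -0.99], [-0.006, -0.99, -0.141], [-1.0, 0.007, -0.004]]
force: [-19.7, -1.4, 39.1]
grip_width: -0.0001
```

View pics/s5.png

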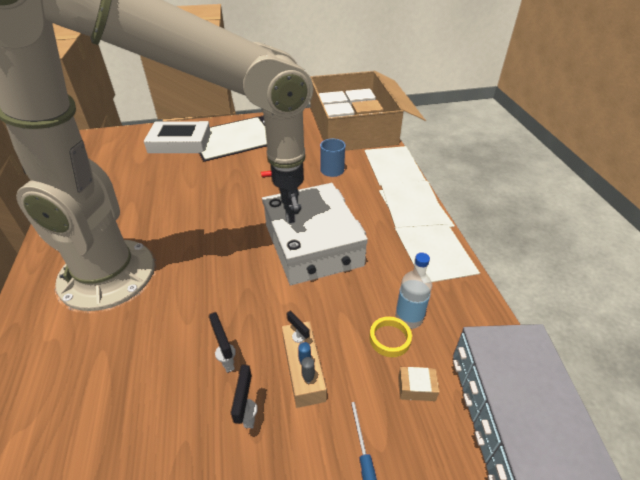

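The lid is shut, with the fingertip at 0.0978 on its face. I'll raise the arm and look at the locks.

```bash
python3 -m pendant '[[0,-1.5,0,0,0,0,0],[30,-3,0,0,0,0,0],[30,-4.5,0,1,0,0,0],[30,-4.5,0,1,0,0,0],[30,-4.5,0,1,0,0,0]]'
python3 -c "
from h import *
im,d,K,T=shot('wrist','w13')
W=cloud(d,K,T)
for c in [(.449,.079),(.472,-.0895)]: print(proj([*c,.098],K,T))
a=np.radians(8); L=(W[...,:2]-np.array([.6347,.019]))@np.array([[np.cos(a),-np.sin(a)],[np.sin(a),np.cos(a)]])
for bx in (-.19,-.15,-.1,-.05,-.01):
  m=(abs(L[...,0]-bx)<.01)&(abs(L[...,1])<.06); print(bx,np.nanmedian(W[...,2][m]).round(4))
"
```

```text
time: 17.57
ee_pos: [0.4541, -0.0068, 0.2141]
eef_rot: [[0.012, 0.141, -0.99], [-0.008, -0.99, -0.141], [-1.0, 0.01, -0.011]]
force: [-0.0, -0.2, -0.3]
grip_width: 0.0257
[195.50887783 225.11610088]
[440.76397018 225.95680735]
-0.19 0.271
-0.15 0.0983
-0.1 0.0983
-0.05 0.0983
-0.01 nan
  return np.nanmean(a, axis, out=out, keepdims=keepdims)
```

View pics/w13.png

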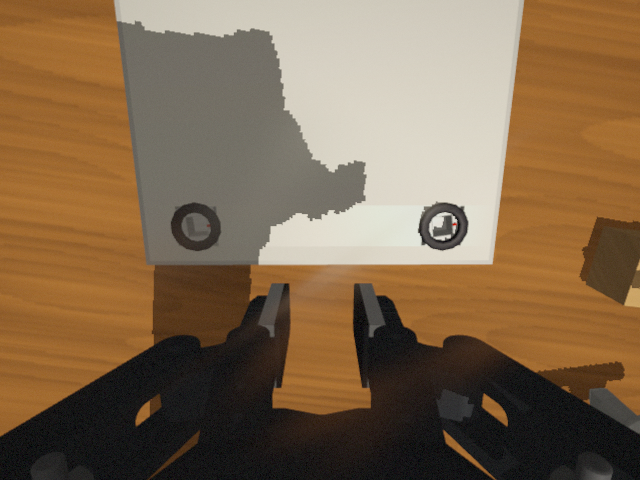

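The lid is flat at 0.0983. The locks are at (195,226) and (443,226), matching the prediction. I'll zoom in on the sockets.

```bash
python3 -c "
import cv2,numpy as np
im=cv2.imread('pics/w13.png')
a=cv2.resize(im[195:257,165:227],(390,390),interpolation=cv2.INTER_CUBIC);b=cv2.resize(im[195:257,412:474],(390,390),interpolation=cv2.INTER_CUBIC)
a=cv2.convertScaleAbs(a,alpha=1.7)
cv2.imwrite('pics/locks.png',np.hstack([a,b]))"
```

```text
(no output)
```

View pics/locks.png

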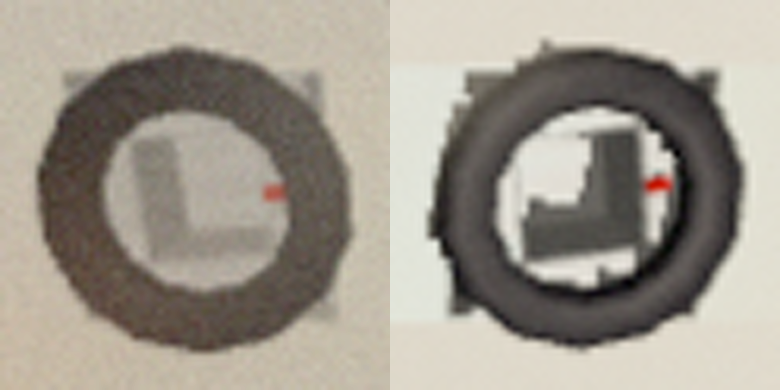

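```bash
cat > rect.py <<'E'
from h import *
def rect(c,im,K,T,half=.018,n=380,z=.098,yaw=np.radians(8)):
    # image: up = box +x, right = box -y
    bx=np.array([np.cos(yaw),np.sin(yaw)]);by=np.array([-bx[1],bx[0]])
    dst=np.float32([[0,0],[n,0],[n,n],[0,n]]); src=[]
    for u,v in [(1,1),(1,-1),(-1,-1),(-1,1)]:
        q=np.array(c)+half*(u*bx+v*by); src.append(proj([*q,z],K,T))
    return cv2.warpPerspective(im,cv2.getPerspectiveTransform(np.float32(src),dst),(n,n),flags=cv2.INTER_CUBIC)
E
python3 - <<'E'
from rect import *
im,d,K,T=shot("wrist")
o=[]
for c in [(.449,.079),(.472,-.0895)]:
    r=rect(c,im,K,T); r=cv2.convertScaleAbs(r,alpha=1.6 if c[1]>0 else 1.0)
    for k in (95,190,285): cv2.line(r,(k,0),(k,379),(0,255,0),1); cv2.line(r,(0,k),(379,k),(0,255,0),1)
    o.append(r)
cv2.imwrite("pics/rect.png",np.hstack(o)[:,:,::-1])
E
```

```text
(no output)
```

View pics/rect.png

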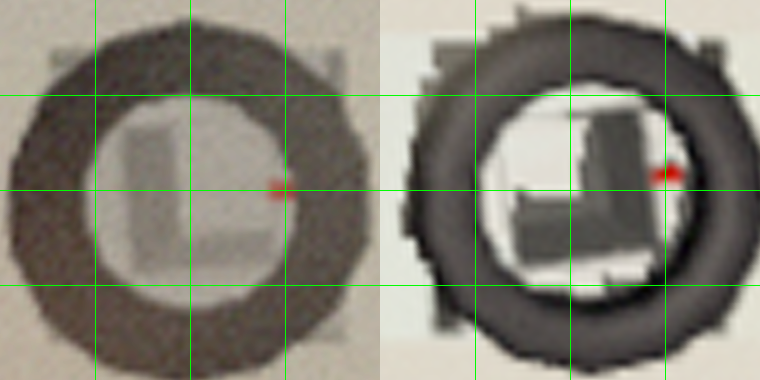

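Both sockets show rotated slightly counter-clockwise, left about 4–5° and right about 8°. Now I'll go to the key in the block, with the jaws across its 12 mm thickness (yaw ≈29°).

```bash
python3 -m pendant '[[40,0,1.6,0,-1,0,0],[40,0,3.2,0,-2,0,0],[40,0,4.8,0,-3,0,0],[40,0,6.4,0,-4,0,0],[40,0,8,0,-5,0,0],[40,0,9.5,0,-6,0,0],[40,0,11,0.2,-7,0,0],[40,0,11.5,0.6,-8,0,0]]'
python3 -c "
from h import *
rows([0.4447,-0.3151,0.20],down(np.radians(29)))"
```

```text
time: 18.33
ee_pos: [0.4776, -0.2995, 0.2096]
eef_rot: [[0.003, 0.83, -0.558], [-0.006, -0.558, -0.83], [-1.0, 0.005, 0.003]]
force: [-1.6, -0.5, -0.6]
grip_width: 0.0343
shift [ 0.38 -0.75  1.25] turn [-10.48   0.06  -0.03] nrows 9.0
```

```bash
python3 -m pendant '[[40,0,-0.3,0.5,-1.1,0,0],[40,0,-0.5,1,-2.2,0,0],[40,0.1,-0.7,1.2,-3.3,0,0],[40,0.2,-0.75,1.25,-4.5,0,0],[40,0.3,-0.75,1.25,-5.6,0,0],[40,0.4,-0.75,1.25,-6.8,0,0],[40,0.4,-0.75,1.25,-8,0,0],[40,0.4,-0.75,1.25,-9.2,0,0]]'
python3 -m pendant '[[40,0,0,0,-1.3,0,0],[40,0,0,0,-1.3,0,0],[40,0,0,0,-1.3,0,0]]'
cat > keyv.py <<'E'
from h import *
def keyv(save=None,zlo=.095,zhi=.12,c=(.445,-.315)):
    im,d,K,T=shot("wrist",save); W=cloud(d,K,T)
    m=(W[...,2]>zlo)&(W[...,2]<zhi)&(np.hypot(W[...,0]-c[0],W[...,1]-c[1])<.042)&(im.max(-1)<90)
    k,l,st,cc=cv2.connectedComponentsWithStats(m.astype(np.uint8))
    i=1+np.argmax(st[1:,4]); Q=W[l==i]; r=cv2.minAreaRect((Q[:,:2]*1000).astype(np.float32)); print("key",st[i,4],np.median(Q[:,2]).round(4),r); return r
E
python3 -c "
from keyv import *
keyv('w14')
rows([0.4447,-0.3151,0.20],down(np.radians(29)))"
```

```text
time: 19.0
ee_pos: [0.4444, -0.3147, 0.1973]
eef_rot: [[-0.0, 0.93, 0.367], [-0.003, 0.367, -0.93], [-1.0, -0.001, 0.003]]
force: [-0.1, -0.4, -0.0]
grip_width: 0.0341
time: 19.25
ee_pos: [0.4442, -0.3145, 0.1956]
eef_rot: [[-0.002, 0.873, 0.488], [-0.001, 0.488, -0.873], [-1.0, -0.002, -0.0]]
force: [-0.1, -0.4, -0.5]
grip_width: 0.0339
key 976 0.1079 ((442.3431396484375, -307.87982177734375), (11.161285400390625, 47.375186920166016), 29.66535186767578)
shift [-0.16  0.    0.03] turn [0.02 0.   0.02] nrows 1.0
```

View pics/w14.png

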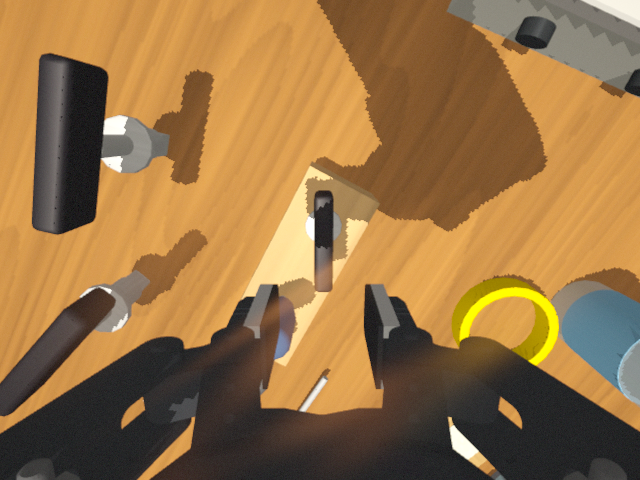

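The key's grip runs from (323,192) to (323,291), aligned with the jaws. I'll check its ends by ray.

```bash
python3 -c "
from keyv import *
K,T=campose('wrist')
a=ray_z(323,192,.108,K,T);b=ray_z(323,290.5,.108,K,T);print(a,b,(a+b)/2,np.linalg.norm(a-b))
c=(a+b)/2
rows([c[0],c[1],0.076],down(np.radians(29.3)))"
```

```text
[ 0.43013976 -0.28599776  0.108     ] [ 0.46140947 -0.34194665  0.108     ] [ 0.44577461 -0.31397221  0.108     ] 0.06409424767455044
shift [4.8  0.07 0.01] turn [-0.03  0.    0.02] nrows 3.0
```

```bash
python3 -m pendant '[[40,1.3,0.03,0,0,0,0],[40,2.6,0.05,0.02,0,0,0],[40,3.8,0.05,0.02,0,0,0],[40,4.75,0.05,0.02,0,0,0],[40,4.75,0.05,0.02,0,0,0],[40,4.75,0.05,0.02,0,0,0]]'
python3 -m pendant '[[0,0,0,0,0,0,0],[0,0,0,0,0,0,0],[0,0,0,0,0,0,0],[0,0,0,0,0,0,0],[0,0,0,0,0,0,0]]'
```

```text
time: 19.8
ee_pos: [0.4448, -0.314, 0.0764]
eef_rot: [[-0.004, 0.874, 0.485], [0.001, 0.485, -0.874], [-1.0, -0.003, -0.002]]
force: [0.5, -0.7, 1.1]
grip_width: 0.034
time: 20.22
ee_pos: [0.446, -0.3146, 0.0782]
eef_rot: [[-0.001, 0.875, 0.485], [-0.001, 0.485, -0.875], [-1.0, -0.002, 0.001]]
force: [-1.2, 0.7, 6.9]
grip_width: 0.0111
```

Gripped. For the return I'll record TCP (0.446,-0.3146,0.078), yaw 29°. Lifting now.

```bash
python3 -m pendant '[[0,-0.5,0,0,0,0,0],[0,-1.2,0,0,0,0,0],[0,-2.2,0,0,0,0,0],[0,-3.5,0,0,0,0,0],[0,-5,0,0,0,0,0],[0,-6,0,0,0,0,0],[0,-6,0,0,0,0,0],[0,-6,0,0,0,0,0]]'
cat > heldkey.py <<'E'
from h import *
def heldkey(save=None):
    s0=manip.state()
    im,d,K,T=shot("wrist",save)
    R=np.array(s0["eef_rot"]);p=np.array(s0["ee_pos"])
    L=(cloud(d,K,T)-p)@R
    m=(L[...,0]>-.045)&(L[...,0]<-.02)&(abs(L[...,1])<.012)&(abs(L[...,2])<.045)
    Q=L[m]
    if len(Q): print("grip top x",np.percentile(Q[:,0],[5,50]).round(4),"z",np.percentile(Q[:,2],[1,99]).round(4),"y",np.percentile(Q[:,1],[2,98]).round(4),len(Q))
E
python3 -c "
from heldkey import *
heldkey('w15')
shot('side','s6')
print(manip.state()['force'],manip.state()['joints'].round(2))
rows([.4483,.0783,.195],down(np.radians(12.5)))"
```

```text
time: 20.88
ee_pos: [0.447, -0.3148, 0.2302]
eef_rot: [[0.002, 0.875, 0.485], [-0.004, 0.485, -0.875], [-1.0, -0.001, 0.005]]
force: [-0.1, 0.1, -2.3]
grip_width: 0.0112
grip top x [-0.039  -0.0299] z [-0.0309  0.0269] y [-0.0099  0.0105] 8077
[-0.67638768  0.60165912 -2.77707586] [ 1.01  0.26 -0.54  1.58  0.14  1.35  0.95]
shift [  1.28   7.71 -13.68] turn [ 2.75 -0.    0.03] nrows 10.0
```

View pics/w15.png

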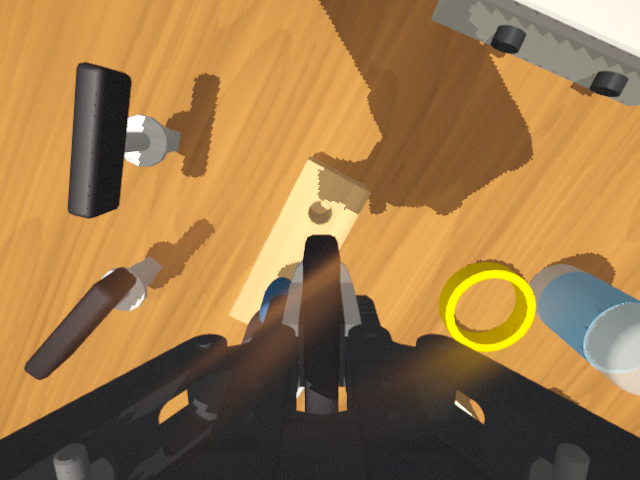

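View pics/s6.png

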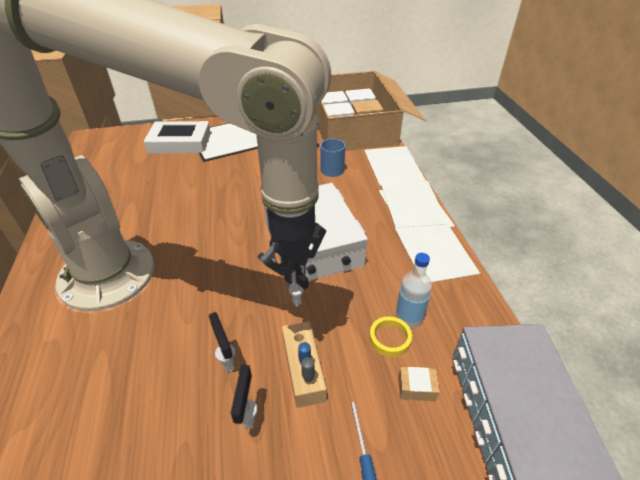

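The key is held and the empty hole is at (319,212). I'll take the hole position, then travel to the left lock.

```bash
python3 -c "
from h import *
K,T=campose('wrist'); print(ray_z(319.5,212,.05,K,T))"
python3 -m pendant '[[0,0.2,0.9,-1.6,0.4,0,0],[0,0.3,1.8,-3.2,0.8,0,0],[0,0.4,2.7,-4.8,1.2,0,0],[0,0.4,3.6,-6.4,1.6,0,0],[0,0.4,4.5,-8,2,0,0],[0,0.4,5.4,-9.6,2.3,0,0],[0,0.4,6.3,-11.1,2.6,0,0],[0,0.4,7.1,-12.6,2.75,0,0]]'
python3 -m pendant '[[0,0,0.3,-1.3,0,0,0],[0,0,0.3,-1.3,0,0,0],[0,0,0.3,-1.3,0,0,0]]'
python3 -c "
from h import *
rows([.4483,.0783,.195],down(np.radians(12.5)))"
```

```text
[ 0.44363256 -0.31347523  0.05      ]
time: 21.65
ee_pos: [0.4467, 0.0201, 0.2156]
eef_rot: [[-0.005, 0.977, 0.214], [-0.001, 0.214, -0.977], [-1.0, -0.005, 0.0]]
force: [2.6, 0.1, -1.9]
grip_width: 0.0112
time: 21.9
ee_pos: [0.4458, 0.0557, 0.2142]
eef_rot: [[-0.007, 0.976, 0.219], [-0.001, 0.219, -0.976], [-1.0, -0.007, -0.001]]
force: [-0.3, -1.3, -1.1]
grip_width: 0.0113
shift [ 0.77  0.3  -0.86] turn [ 0.03 -0.01  0.07] nrows 1.0
```

```bash
python3 -m pendant '[[0,0,0.3,-0.86,0,0,0.07],[0,0.4,0.3,-0.86,0,0,0.07],[0,0.7,0.3,-0.86,0,0,0.07],[0,0.7,0.3,-0.86,0,0,0.07],[0,0.7,0.3,-0.86,0,0,0.07],[0,0.7,0.3,-0.86,0,0,0.07]]'
python3 -c "
from h import *
im,d,K,T=shot('side','s7')
shot('wrist','w16')
u,v=proj([.4483,.0783,.13],K,T).astype(int);print(u,v)
cv2.imwrite('pics/s7c.png',cv2.resize(im[v-70:v+60,u-70:u+70],None,fx=4.5,fy=4.5,interpolation=cv2.INTER_CUBIC)[:,:,::-1])
rows([.4483,.0783,.155],down(np.radians(12.5)))"
```

```text
time: 22.4
ee_pos: [0.4483, 0.0772, 0.1965]
eef_rot: [[-0.001, 0.976, 0.217], [0.001, 0.217, -0.976], [-1.0, -0.001, -0.001]]
force: [0.2, -0.0, -1.8]
grip_width: 0.0111
274 193
shift [ 1.68 -0.   -0.03] turn [ 0.01 -0.01 -0.  ] nrows 2.0
```

View pics/s7c.png

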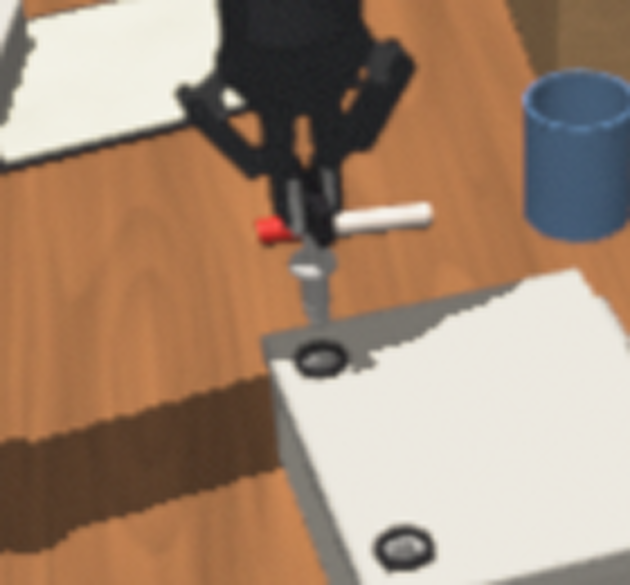

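View pics/w16.png

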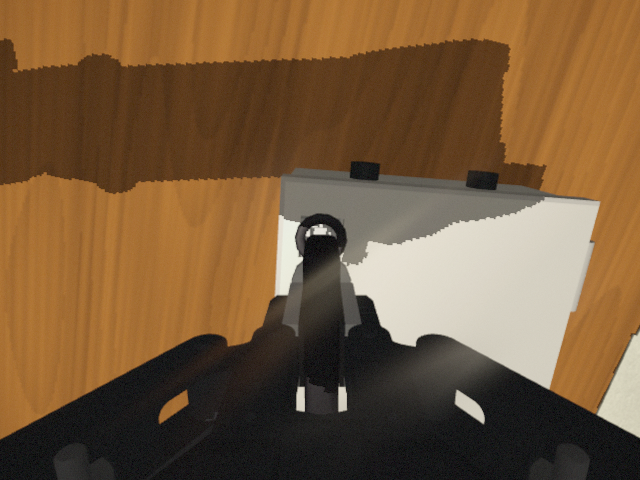

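The key tip sits directly above the left lock. In the side crop the tip is at (318,320) and the lock at (320,357). I'll press down gently.

```bash
python3 -m pendant '[[0,0.5,0,-0.03,0,0,0],[0,0.9,0,-0.03,0,0,0],[0,1.2,0,-0.03,0,0,0],[0,1.3,0,-0.03,0,0,0],[0,1.4,0,-0.03,0,0,0],[0,1.4,0,-0.03,0,0,0]]'
```

```text
time: 23.0
ee_pos: [0.4482, 0.0784, 0.1616]
eef_rot: [[-0.0, 0.976, 0.218], [0.001, 0.218, -0.976], [-1.0, -0.0, -0.001]]
force: [0.3, -0.2, -1.7]
grip_width: 0.0112
```

```bash
python3 -m pendant '[[0,0.1,0,0,0,0,0],[0,0.2,0,0,0,0,0],[0,0.3,0,0,0,0,0],[0,0.4,0,0,0,0,0],[0,0.5,0,0,0,0,0],[0,0.5,0,0,0,0,0]]'
```

```text
time: 23.5
ee_pos: [0.4493, 0.0788, 0.1516]
eef_rot: [[0.002, 0.976, 0.218], [-0.0, 0.218, -0.976], [-1.0, 0.002, 0.0]]
force: [-9.7, -1.8, 26.9]
grip_width: 0.011
```

It dropped fully in: TCP at 0.1516 means the tip is 14 mm deep. Now I'll turn clockwise.

```bash
python3 -m pendant '[[0,-0.05,0,0,0.8,0,0],[0,-0.05,0,0,1.6,0,0],[0,-0.05,0,0,2.4,0,0],[0,-0.05,0,0,3.2,0,0],[0,-0.05,0,0,4,0,0],[0,-0.05,0,0,4.8,0,0],[0,-0.05,0,0,5.6,0,0],[0,-0.05,0,0,6.4,0,0]]'
python3 -c "
from h import *
s=manip.state();print(s['ft_torque'],s['force'],np.degrees(np.arctan2(s['eef_rot'][1,1],s['eef_rot'][0,1])))
rows([.4487,.0784,.152],down(np.radians(-82)))"
```

```text
time: 24.17
ee_pos: [0.4489, 0.0789, 0.1529]
eef_rot: [[0.001, 0.899, -0.439], [-0.0, -0.439, -0.899], [-1.0, 0.001, 0.0]]
force: [-3.5, -1.1, 2.9]
grip_width: 0.0109
[-0.14771096  0.86947485  0.10247359] [-3.52486259 -1.14585574  2.86149507] -26.021968771861328
shift [0.03 0.   0.02] turn [ 9.33 -0.   -0.01] nrows 8.0
```

```bash
python3 -m pendant '[[0,0,0,0,1,0,0],[0,0,0,0,2,0,0],[0,0,0,0,3,0,0],[0,0,0,0,4,0,0],[0,0,0,0,5,0,0],[0,0,0,0,6,0,0],[0,0,0,0,7,0,0],[0,0,0,0,8,0,0]]'
python3 -c "
from h import *
s=manip.state();print(s['ft_torque'],s['force'],np.degrees(np.arctan2(s['eef_rot'][1,1],s['eef_rot'][0,1])))"
python3 -m pendant '[[0,0,0,0,0.5,0,0],[0,0,0,0,1,0,0],[0,0,0,0,1.5,0,0],[0,0,0,0,2,0,0],[0,0,0,0,2,0,0]]'
python3 -c "
from h import *
s=manip.state();print(s['ft_torque'],s['force'],np.degrees(np.arctan2(s['eef_rot'][1,1],s['eef_rot'][0,1])))"
```

```text
time: 24.83
ee_pos: [0.4488, 0.0783, 0.1529]
eef_rot: [[0.001, 0.27, -0.963], [-0.001, -0.963, -0.27], [-1.0, 0.002, -0.0]]
force: [-0.9, -1.9, 0.4]
grip_width: 0.0106
[-0.54364881  0.2933674   0.16947488] [-0.89455484 -1.91556591  0.39672187] -74.32507754366497
time: 25.25
ee_pos: [0.4488, 0.0781, 0.1529]
eef_rot: [[0.001, 0.062, -0.998], [-0.002, -0.998, -0.062], [-1.0, 0.002, -0.001]]
force: [-1.2, -1.2, 0.1]
grip_width: 0.0113
[-0.27897673  0.21895974  0.09981952] [-1.18332376 -1.1656059   0.13920431] -86.46689453404932
```

```bash
python3 -m pendant '[[0,0,0,0,0.4,0,0],[0,0,0,0,0.8,0,0],[0,0,0,0,1.2,0,0],[0,0,0,0,1.2,0,0]]'
python3 -c "
from h import *
s=manip.state();print(s['ft_torque'],s['force'],np.degrees(np.arctan2(s['eef_rot'][1,1],s['eef_rot'][0,1])))"
```

```text
time: 25.58
ee_pos: [0.4488, 0.078, 0.1529]
eef_rot: [[0.001, -0.064, -0.998], [-0.002, -0.998, 0.064], [-1.0, 0.002, -0.001]]
force: [-1.4, -1.8, -0.2]
grip_width: 0.0109
[-0.31229087  0.24002076  0.10849044] [-1.39475236 -1.81628919 -0.20027992] -93.67324194603385
```

```bash
python3 -m pendant '[[0,0,0,0,0.4,0,0],[0,0,0,0,0.8,0,0],[0,0,0,0,1.2,0,0],[0,0,0,0,1.2,0,0]]'
python3 -c "
from h import *
s=manip.state();print(s['ft_torque'],s['force'],np.degrees(np.arctan2(s['eef_rot'][1,1],s['eef_rot'][0,1])))
shot('wrist','w17')"
```

```text
time: 25.92
ee_pos: [0.4487, 0.078, 0.1529]
eef_rot: [[0.001, -0.188, -0.982], [-0.002, -0.982, 0.188], [-1.0, 0.002, -0.001]]
force: [-0.8, -0.9, 0.2]
grip_width: 0.0112
[-0.25057758  0.23348666  0.31796357] [-0.76284839 -0.85614907  0.18488382] -100.81236469377204
```

View pics/w17.png

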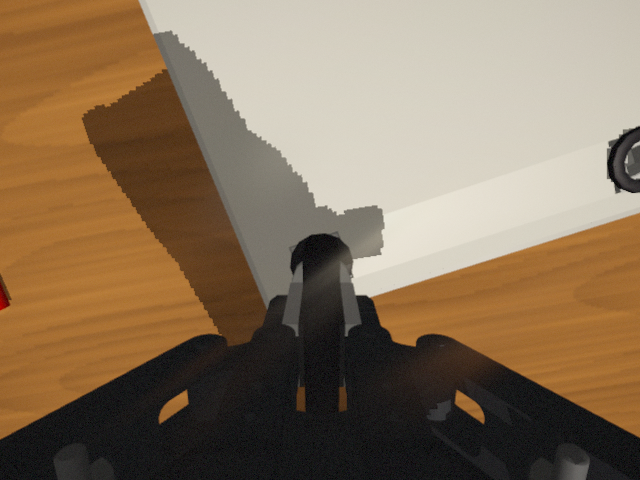

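The torque jumped, so the stop is near. I'll press slightly further to confirm.

```bash
python3 -m pendant '[[0,0,0,0,0.4,0,0],[0,0,0,0,0.7,0,0],[0,0,0,0,0.7,0,0],[0,0,0,0,0.7,0,0]]'
python3 -c "
from h import *
s=manip.state();print(s['ft_torque'],s['force'],np.degrees(np.arctan2(s['eef_rot'][1,1],s['eef_rot'][0,1])))"
```

```text
time: 26.3
ee_pos: [0.4487, 0.078, 0.1529]
eef_rot: [[0.001, -0.254, -0.967], [-0.003, -0.967, 0.254], [-1.0, 0.002, -0.001]]
force: [-0.8, -2.0, 0.4]
grip_width: 0.0114
[-0.31783133  0.30082795  0.37237733] [-0.77527468 -2.01651729  0.38457128] -104.7190586744043
```

```bash
python3 -m pendant '[[0,0,0,0,-0.8,0,0],[0,0,0,0,-1.6,0,0],[0,0,0,0,-2.4,0,0],[0,-0.4,0,0,-2.4,0,0],[0,-1,0,0,-2.4,0,0],[0,-2,0,0,-2.4,0,0],[0,-3,0,0,-2.4,0,0],[0,-3,0,0,-2.4,0,0]]'
python3 -c "
from rect import *
from heldkey import *
heldkey('w18')
shot('side','s8')
print(manip.state()['force'])
rows([.4715,-.0905,.22],down(np.radians(16-90)))
rows([.4715,-.0905,.22],down(np.radians(16)))"
```

```text
time: 26.97
ee_pos: [0.451, 0.0791, 0.2332]
eef_rot: [[0.008, -0.007, -1.0], [-0.002, -1.0, 0.007], [-1.0, 0.002, -0.008]]
force: [1.8, -0.2, -1.5]
grip_width: 0.0109
grip top x [-0.0387 -0.03  ] z [-0.032   0.0257] y [-0.0104  0.0105] 8117
[ 0.02276205 -0.02827949 -1.96197882]
shift [ 0.38  6.75 -0.93] turn [-2.73 -0.03 -0.03] nrows 5.0
shift [ 0.38  6.75 -0.93] turn [-17.73  -0.    -0.04] nrows 15.0
```

View pics/w18.png

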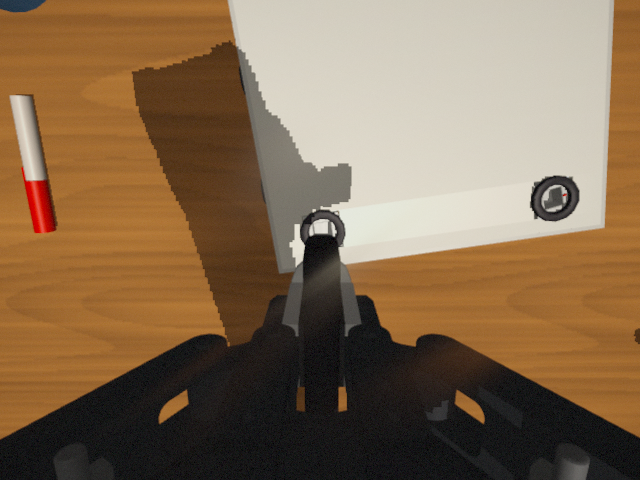

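View pics/s8.png

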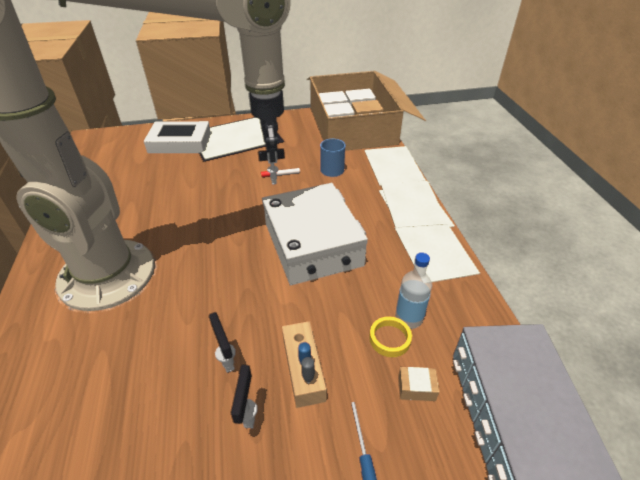

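The left lock is done and the key is still held. Next, the right lock, turning back by about 106° on the way.

```bash
python3 -m pendant '[[0,0,1,-0.1,-1.1,0,0],[0,0,2,-0.2,-2.2,0,0],[0,0,3,-0.4,-3.3,0,0],[0,0,4,-0.6,-4.4,0,0],[0,0,5,-0.8,-5.5,0,0],[0,0,6,-0.9,-6.6,0,0],[0,0,6.75,-0.93,-7.7,0,0],[0,0,6.75,-0.93,-8.8,0,0]]'
python3 -c "
from rect import *
im,d,K,T=shot('wrist','w19')
rows([.4715,-.0905,.22],down(np.radians(16)))"
```

```text
time: 27.73
ee_pos: [0.4704, -0.0954, 0.228]
eef_rot: [[0.0, 0.791, -0.611], [-0.003, -0.611, -0.791], [-1.0, 0.002, 0.002]]
force: [-0.7, -0.6, -2.3]
grip_width: 0.0109
shift [ 0.32 -0.03 -0.1 ] turn [-8.85  0.02 -0.01] nrows 8.0
```

View pics/w19.png

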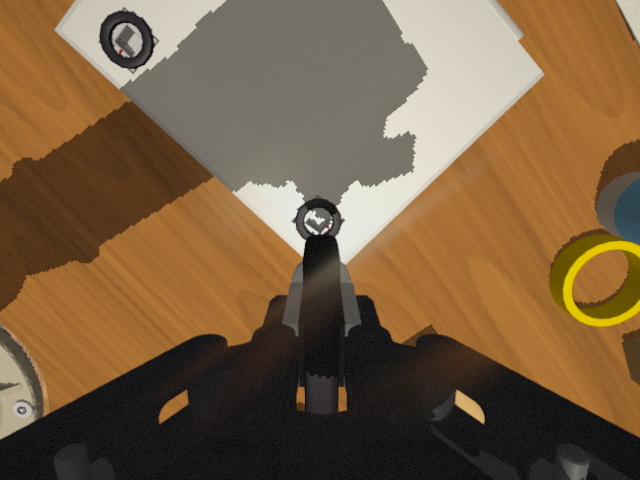

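Both locks are visible in this view, left at (126,40) and right at (318,220). I'll rectify both to read the spindle angles.

```bash
python3 - <<'E'
from rect import *
im,d,K,T=shot("wrist")
o=[]
for c in [(.4485,.0785),(.472,-.0905)]:
    r=rect(c,im,K,T)
    for k in (95,190,285): cv2.line(r,(k,0),(k,379),(0,255,0),1); cv2.line(r,(0,k),(379,k),(0,255,0),1)
    o.append(r)
cv2.imwrite("pics/rect2.png",np.hstack(o)[:,:,::-1])
E
```

```text
(no output)
```

View pics/rect2.png

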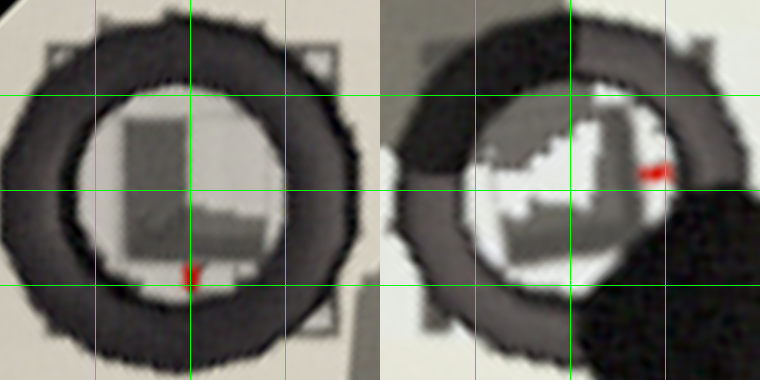

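The left lock's red mark now points straight down with its sides square, so it is locked. The right socket sits about 8.5° counter-clockwise, so I'll align the key to 16.5°.

```bash
python3 -m pendant '[[0,0,0,-0.1,-1.1,0,0],[0,0,0,-0.1,-2.2,0,0],[0,0,0,-0.1,-3.4,0,0],[0,0,0,-0.1,-4.5,0,0],[0,0.2,0,-0.1,-5.6,0,0],[0,0.3,0,-0.1,-6.8,0,0],[0,0.5,0,-0.1,-7.9,0,0],[0,0.8,0,-0.1,-8.95,0,0]]'
python3 -m pendant '[[0,0,0,0,-0.1,0,0],[0,0,0,0,-0.1,0,0],[0,0,0,0,-0.1,0,0]]'
python3 -c "
from h import *
rows([.472,-.0905,.163],down(np.radians(16.5)))
im,d,K,T=shot('side','s9')
u,v=proj([.472,-.0905,.13],K,T).astype(int);print(u,v)
cv2.imwrite('pics/s9c.png',cv2.resize(im[v-70:v+60,u-70:u+70],None,fx=4.5,fy=4.5,interpolation=cv2.INTER_CUBIC)[:,:,::-1])"
```

```text
time: 28.5
ee_pos: [0.4722, -0.0881, 0.208]
eef_rot: [[0.001, 0.96, 0.279], [-0.001, 0.279, -0.96], [-1.0, 0.001, 0.001]]
force: [-0.8, 0.1, -2.3]
grip_width: 0.0113
time: 28.75
ee_pos: [0.4722, -0.0873, 0.2081]
eef_rot: [[0.001, 0.958, 0.285], [-0.001, 0.285, -0.958], [-1.0, 0.001, 0.001]]
force: [-0.9, -0.0, -2.0]
grip_width: 0.0114
shift [ 1.8  -0.04  0.12] turn [ 0.01  0.01 -0.01] nrows 2.0
293 235
```

View pics/s9c.png

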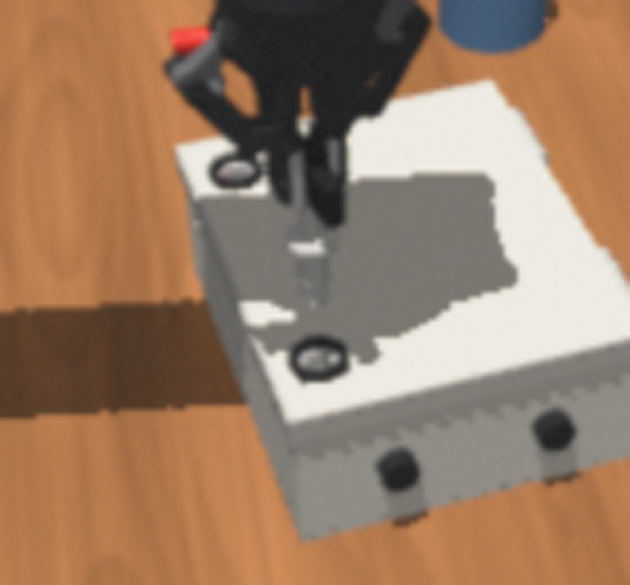

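The tip is lined up over the right lock, so I'll lower it.

```bash
python3 -m pendant '[[0,0.5,-0.04,0.12,0,0,0],[0,1,-0.04,0.12,0,0,0],[0,1.4,-0.04,0.12,0,0,0],[0,1.6,-0.04,0.12,0,0,0],[0,1.8,-0.04,0.12,0,0,0],[0,1.9,-0.04,0.12,0,0,0],[0,1.9,-0.04,0.12,0,0,0]]'
```

```text
time: 29.38
ee_pos: [0.4722, -0.0903, 0.1605]
eef_rot: [[0.001, 0.958, 0.286], [-0.0, 0.286, -0.958], [-1.0, 0.001, 0.0]]
force: [-0.5, 0.8, -1.4]
grip_width: 0.0108
```

```bash
python3 -m pendant '[[0,0.1,0,0,0,0,0],[0,0.2,0,0,0,0,0],[0,0.3,0,0,0,0,0],[0,0.4,0,0,0,0,0],[0,0.45,0,0,0,0,0],[0,0.45,0,0,0,0,0]]'
```

```text
time: 29.88
ee_pos: [0.4732, -0.0903, 0.1517]
eef_rot: [[0.003, 0.958, 0.286], [-0.002, 0.286, -0.958], [-1.0, 0.002, 0.002]]
force: [-8.2, 2.5, 21.1]
grip_width: 0.0118
```

It dropped in, so I'll turn clockwise from yaw 16.5° to about −105°.

```bash
python3 -m pendant '[[0,-0.05,0,0,1,0,0],[0,-0.05,0,0,2,0,0],[0,-0.05,0,0,3,0,0],[0,-0.05,0,0,4,0,0],[0,-0.05,0,0,5,0,0],[0,-0.05,0,0,6,0,0],[0,-0.05,0,0,7,0,0],[0,-0.05,0,0,8,0,0]]'
python3 -m pendant '[[0,0,0,0,1,0,0],[0,0,0,0,2,0,0],[0,0,0,0,3,0,0],[0,0,0,0,4,0,0],[0,0,0,0,5,0,0],[0,0,0,0,6,0,0],[0,0,0,0,7,0,0],[0,0,0,0,8,0,0]]'
python3 -c "
from h import *
s=manip.state();print(s['ft_torque'],s['force'],np.degrees(np.arctan2(s['eef_rot'][1,1],s['eef_rot'][0,1])))"
```

```text
time: 30.55
ee_pos: [0.4728, -0.0899, 0.1531]
eef_rot: [[0.002, 0.851, -0.525], [-0.001, -0.525, -0.851], [-1.0, 0.003, 0.0]]
force: [-3.4, 2.5, 3.7]
grip_width: 0.0109
time: 31.22
ee_pos: [0.4727, -0.0902, 0.1532]
eef_rot: [[0.002, 0.174, -0.985], [-0.002, -0.985, -0.174], [-1.0, 0.002, -0.002]]
force: [-1.6, -0.1, -0.5]
grip_width: 0.011
[0.00994613 0.32756426 0.12472065] [-1.57107097 -0.11567373 -0.46873544] -79.97574507428044
```

```bash
python3 -m pendant '[[0,0,0,0,0.7,0,0],[0,0,0,0,1.4,0,0],[0,0,0,0,2.1,0,0],[0,0,0,0,2.8,0,0],[0,0,0,0,3.5,0,0],[0,0,0,0,3.7,0,0],[0,0,0,0,3.7,0,0]]'
python3 -c "
from h import *
s=manip.state();print(s['ft_torque'],s['force'],np.degrees(np.arctan2(s['eef_rot'][1,1],s['eef_rot'][0,1])))"
```

```text
time: 31.8
ee_pos: [0.4726, -0.0905, 0.1532]
eef_rot: [[0.002, -0.21, -0.978], [-0.003, -0.978, 0.21], [-1.0, 0.002, -0.002]]
force: [-1.3, -0.3, 0.6]
grip_width: 0.0113
[-0.0343313   0.32740487  0.38281608] [-1.33185499 -0.28519208  0.56893103] -102.14366402723616
```

At the stop: 0.38 N m, as on the left. I'll press slightly more, back off within the play, and lift.

```bash
python3 -m pendant '[[0,0,0,0,0.4,0,0],[0,0,0,0,0.4,0,0],[0,0,0,0,-0.6,0,0],[0,0,0,0,-2,0,0],[0,-0.4,0,0,-2,0,0],[0,-1,0,0,-2,0,0],[0,-2.2,0,0,-2,0,0],[0,-3.3,0,0,-2,0,0]]'
python3 -m pendant '[[0,0,0,0,0,0,0],[0,0,0,0,0,0,0]]'
python3 - <<'E'
from rect import *
im,d,K,T=shot("wrist","w20")
o=[]
for c in [(.4485,.0785),(.472,-.0905)]:
    r=rect(c,im,K,T)
    for k in (95,190,285): cv2.line(r,(k,0),(k,379),(0,255,0),1); cv2.line(r,(0,k),(379,k),(0,255,0),1)
    o.append(r)
cv2.imwrite("pics/rect3.png",np.hstack(o)[:,:,::-1])
rows([.4455,-.3143,.23],down(np.radians(29)))
E
```

```text
time: 32.47
ee_pos: [0.472, -0.0904, 0.2362]
eef_rot: [[0.0, -0.0, -1.0], [-0.002, -1.0, 0.0], [-1.0, 0.002, -0.0]]
force: [0.3, 0.0, -1.1]
grip_width: 0.0114
time: 32.63
ee_pos: [0.4731, -0.0907, 0.2377]
eef_rot: [[0.004, 0.002, -1.0], [-0.003, -1.0, -0.002], [-1.0, 0.003, -0.004]]
force: [0.5, 0.2, -2.1]
grip_width: 0.0112
shift [0.27 8.94 1.08] turn [-19.82   0.02  -0.03] nrows 17.0
```

View pics/rect3.png

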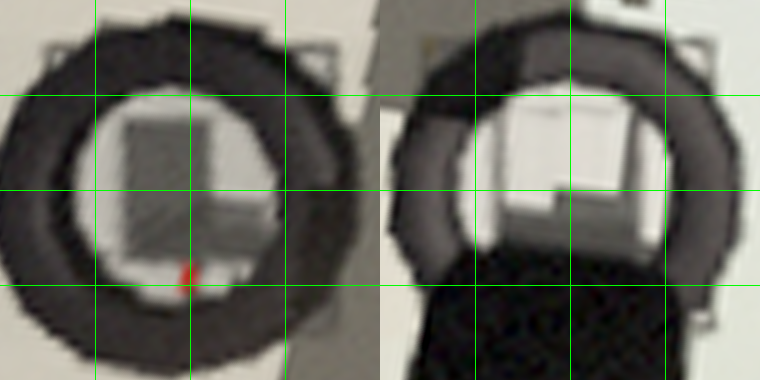

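View pics/w20.png

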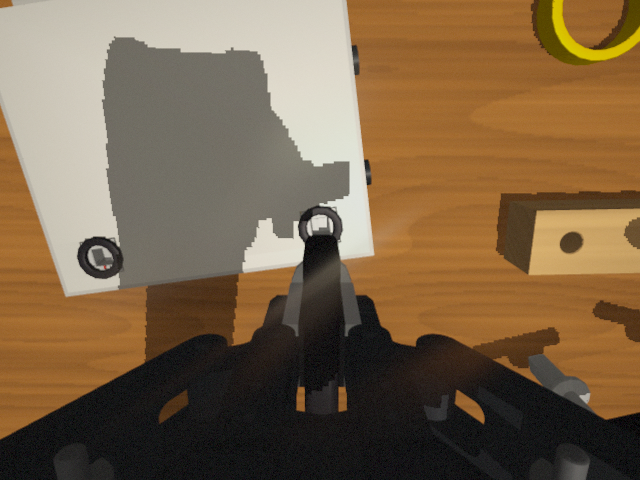

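Both sockets are square to the box and the right one's mark has left its 3 o'clock position, so both are locked. I'll take the key back to the block, turning to 29°.

```bash
python3 -c "
from h import *
K,T=campose('wrist'); print(ray_z(571.5,242.5,.05,K,T))"
python3 -m pendant '[[0,0,1.2,0,-1.1,0,0],[0,0,2.4,0.1,-2.2,0,0],[0,0,3.6,0.2,-3.3,0,0],[0,0,4.8,0.4,-4.4,0,0],[0,0,6,0.6,-5.5,0,0],[0,0,7.2,0.8,-6.6,0,0],[0,0,8.2,1,-7.7,0,0],[0,0,8.94,1.08,-8.8,0,0]]'
python3 -c "
from h import *
shot('wrist','w21')
rows([.4455,-.3143,.20],down(np.radians(29)))"
```

```text
[ 0.44536036 -0.3145822   0.05      ]
time: 33.35
ee_pos: [0.4433, -0.317, 0.2346]
eef_rot: [[-0.002, 0.799, -0.601], [-0.002, -0.601, -0.799], [-1.0, -0.0, 0.002]]
force: [1.0, -0.3, -1.1]
grip_width: 0.0108
shift [ 1.37 -0.04 -0.28] turn [-10.92   0.03   0.02] nrows 10.0
```

View pics/w21.png

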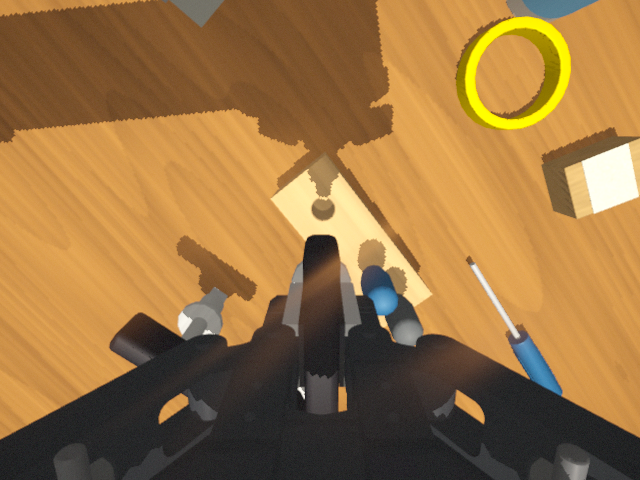

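```bash
python3 -m pendant '[[0,0,0,-0.2,-1.1,0,0],[0,0,0,-0.28,-2.2,0,0],[0,0,-0.04,-0.28,-3.3,0,0],[0,0,-0.04,-0.28,-4.5,0,0],[0,0,-0.04,-0.28,-5.6,0,0],[0,0,-0.04,-0.28,-6.8,0,0],[0,0.2,-0.04,-0.28,-8,0,0],[0,0.5,-0.04,-0.28,-9.1,0,0]]'
python3 -m pendant '[[0,0.2,0,0,-1,0,0],[0,0.5,0,0,-1.8,0,0],[0,0.8,0,0,-1.8,0,0],[0,0.8,0,0,-1.8,0,0],[0,0.8,0,0,-1.8,0,0]]'
python3 -c "
from h import *
im,d,K,T=shot('side')
u,v=proj([.445,-.3145,.09],K,T).astype(int)
cv2.imwrite('pics/s10c.png',cv2.resize(im[v-80:v+60,u-70:u+70],None,fx=4.2,fy=4.2,interpolation=cv2.INTER_CUBIC)[:,:,::-1])
shot('wrist','w22')
K,T=campose('wrist');print(T[:3,3])
rows([.4453,-.3145,.13],down(np.radians(29)))"
```

```text
time: 34.07
ee_pos: [0.4454, -0.314, 0.2206]
eef_rot: [[-0.003, 0.949, 0.316], [-0.002, 0.316, -0.949], [-1.0, -0.003, 0.001]]
force: [-0.6, 1.1, -2.5]
grip_width: 0.0111
time: 34.48
ee_pos: [0.4447, -0.3136, 0.1994]
eef_rot: [[-0.005, 0.874, 0.486], [-0.001, 0.486, -0.874], [-1.0, -0.004, -0.002]]
force: [-0.4, 0.6, -1.2]
grip_width: 0.0112
[ 0.41394136 -0.25505909  0.34357952]
shift [ 2.83 -0.    0.02] turn [0.02 0.   0.03] nrows 2.0
```

View pics/s10c.png

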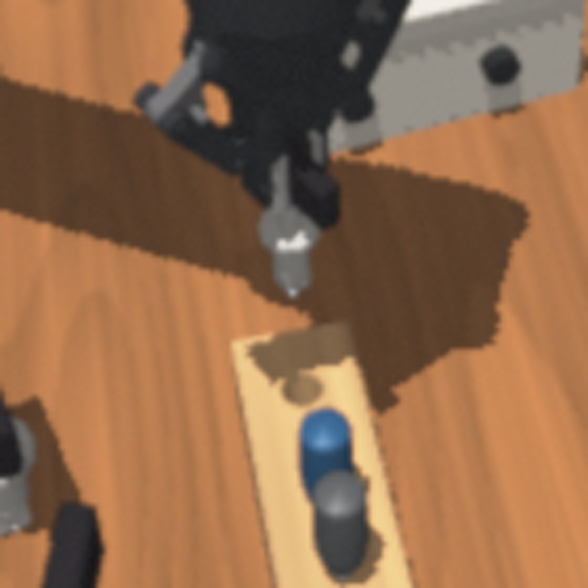

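View pics/w22.png

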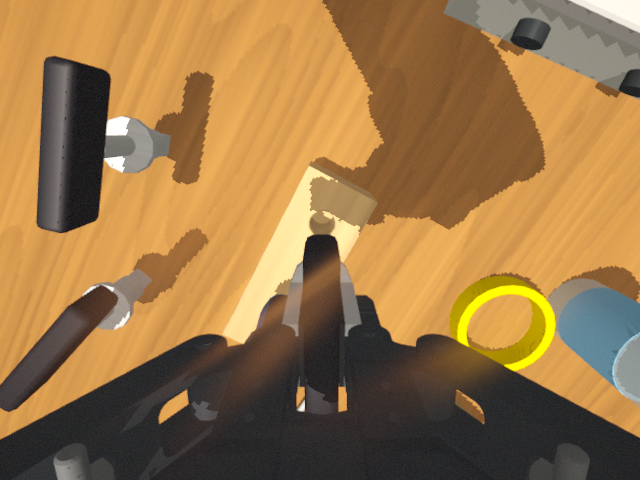

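The key is lined up above the hole: the tip at (292,290) in the side crop projects onto the hole at (303,388). I'll lower it slowly.

```bash
python3 -m pendant '[[0,1,0,0.02,0,0,0],[0,2,0,0.02,0,0,0],[0,2.8,0,0.02,0,0,0.03],[0,3,0,0.02,0,0,0.03],[0,3.2,0,0.02,0,0,0.03],[0,3.4,0,0.02,0,0,0.03],[0,3.4,0,0.02,0,0,0.03]]'
```

```text
time: 35.17
ee_pos: [0.4457, -0.3147, 0.116]
eef_rot: [[0.0, 0.874, 0.487], [-0.001, 0.487, -0.874], [-1.0, -0.0, 0.001]]
force: [-0.8, 0.0, -0.5]
grip_width: 0.0105
```

```bash
python3 -m pendant '[[0,0.3,0,0,0,0,0],[0,0.6,0,0,0,0,0],[0,0.9,0,0,0,0,0],[0,1.1,0,0,0,0,0],[0,1.3,0,0,0,0,0],[0,1.45,0,0,0,0,0],[0,1.5,0,0,0,0,0],[0,1.5,0,0,0,0,0]]'
```

```text
time: 35.83
ee_pos: [0.4457, -0.3148, 0.0784]
eef_rot: [[0.0, 0.874, 0.487], [-0.001, 0.487, -0.874], [-1.0, -0.0, 0.001]]
force: [-0.6, -0.7, -1.2]
grip_width: 0.011
```

That is back at the original height. I'll release and rise.

```bash
python3 -m pendant '[[0,0.05,0,0,0,0,0],[40,0.02,0,0,0,0,0],[40,0.02,0,0,0,0,0],[40,0,0,0,0,0,0],[40,-1,0,0,0,0,0],[40,-2.5,0,0,0,0,0],[40,-4,0,0,0,0,0],[40,-5.5,0,0,0,0,0]]'
python3 -m pendant '[[40,-1,-1,-1.6,0,0,0],[40,-1,-2.2,-3,0,0,0],[40,-1,-3.6,-4,0,0,0],[40,-1,-3.6,-4,0,0,0]]'
python3 - <<'E'
from rect import *
im,d,K,T=shot("wrist","w23")
shot("top","t3"); shot("side","s11")
o=[]
for c in [(.4485,.0785),(.472,-.0905)]: o.append(rect(c,im,K,T))
cv2.imwrite("pics/rect4.png",np.hstack(o)[:,:,::-1])
E
```

```text
time: 36.5
ee_pos: [0.4454, -0.3143, 0.2174]
eef_rot: [[-0.0, 0.873, 0.487], [-0.0, 0.487, -0.873], [-1.0, -0.0, 0.0]]
force: [0.8, -1.3, 0.1]
grip_width: 0.0337
time: 36.83
ee_pos: [0.3147, -0.2701, 0.2429]
eef_rot: [[-0.001, 0.874, 0.486], [-0.002, 0.486, -0.874], [-1.0, -0.002, 0.001]]
force: [0.6, -1.3, 0.7]
grip_width: 0.0342
```

View pics/w23.png

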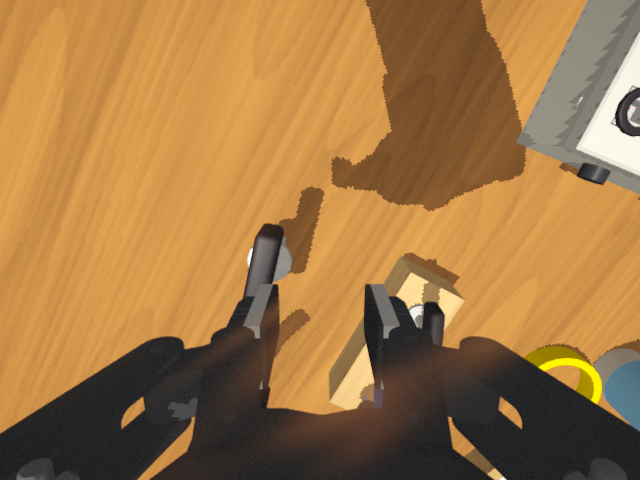

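View pics/s11.png

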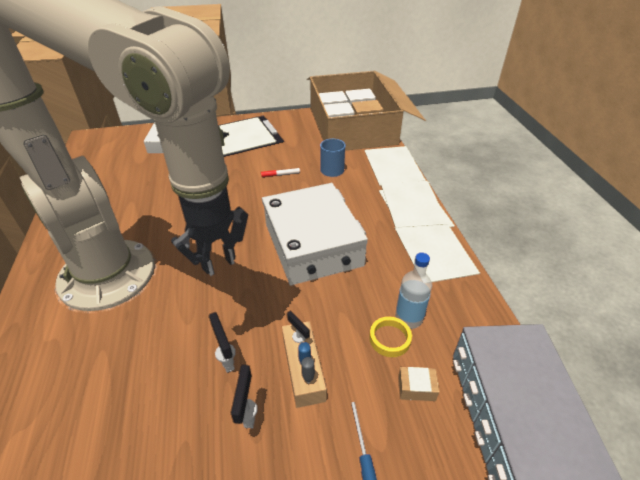

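View pics/t3.png

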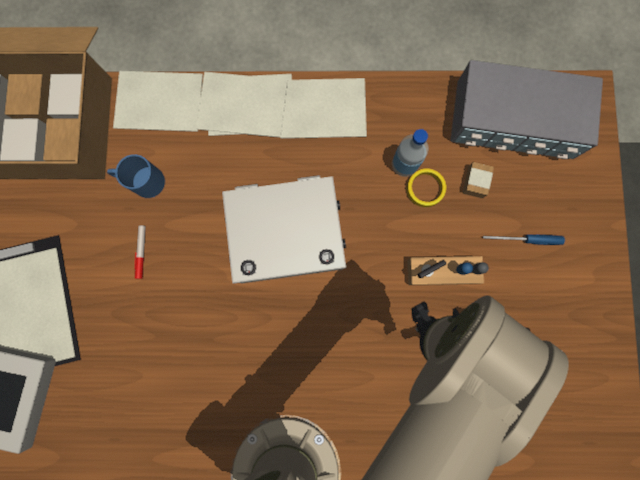

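The key stands in the block and nothing else has moved. One last clear look at the locks before handing in.

```bash
python3 -c "
from h import *
rows([.44,-.06,.27],down(np.radians(-20)))"
```

```text
shift [-1.1   8.39 -5.  ] turn [ 8.17  0.03 -0.  ] nrows 7.0
```

```bash
python3 -m pendant '[[40,-1,1.2,-0.7,1.1,0,0],[40,-1.1,2.4,-1.4,2.2,0,0],[40,-1.1,3.6,-2.2,3.3,0,0],[40,-1.1,4.8,-2.9,4.4,0,0],[40,-1.1,6,-3.6,5.5,0,0],[40,-1.1,7.2,-4.3,6.6,0,0],[40,-1.1,8.4,-5,7.7,0,0],[40,-1.1,8.4,-5,8.1,0,0]]'
python3 -m pendant '[[40,0,0,0,0,0,0],[40,0,0,0,0,0,0]]'
python3 - <<'E'
from rect import *
im,d,K,T=shot("wrist","w24")
o=[]
for c in [(.4485,.0785),(.472,-.0905)]:
    r=rect(c,im,K,T)
    for k in (95,190,285): cv2.line(r,(k,0),(k,379),(0,255,0),1); cv2.line(r,(0,k),(379,k),(0,255,0),1)
    o.append(r)
cv2.imwrite("pics/rect4.png",np.hstack(o)[:,:,::-1])
W=cloud(d,K,T); m=(abs(W[...,0]-.55)<.05)&(abs(W[...,1])<.06); print("lid z",np.nanmedian(W[...,2][m]))
im,d,K,T=shot("side","s12"); W=cloud(d,K,T)
m=(W[...,2]>.095)&(W[...,2]<.12)&(np.hypot(W[...,0]-.445,W[...,1]+.315)<.045)
print("key",np.percentile(W[m][:,2],[50,98]),cv2.minAreaRect((W[m][:,:2]*1000).astype(np.float32)))
a=np.radians(8)
for bx in (-.19,-.15,-.1,-.03):
  L=(W[...,:2]-np.array([.6347,.019]))@np.array([[np.cos(a),-np.sin(a)],[np.sin(a),np.cos(a)]])
  k=(abs(L[...,0]-bx)<.007)&(abs(L[...,1]+.03)<.03); print(bx,np.nanmedian(W[...,2][k]).round(4))
E
```

```text
time: 37.65
ee_pos: [0.4426, -0.0548, 0.2703]
eef_rot: [[0.002, 0.943, -0.334], [-0.0, -0.334, -0.943], [-1.0, 0.002, -0.001]]
force: [0.3, 0.2, -0.3]
grip_width: 0.0341
time: 37.82
ee_pos: [0.4435, -0.0533, 0.2703]
eef_rot: [[0.003, 0.945, -0.327], [0.001, -0.327, -0.945], [-1.0, 0.002, -0.002]]
force: [-1.3, -1.0, -0.2]
grip_width: 0.0341
lid z 0.09829995374624045
key [0.10781829 0.11135947] ((443.90106201171875, -315.455078125), (12.200715065002441, 64.32648468017578), 29.300090789794922)
-0.19 0.0995
-0.15 0.0995
-0.1 0.0997
-0.03 0.0997
```

View pics/rect4.png

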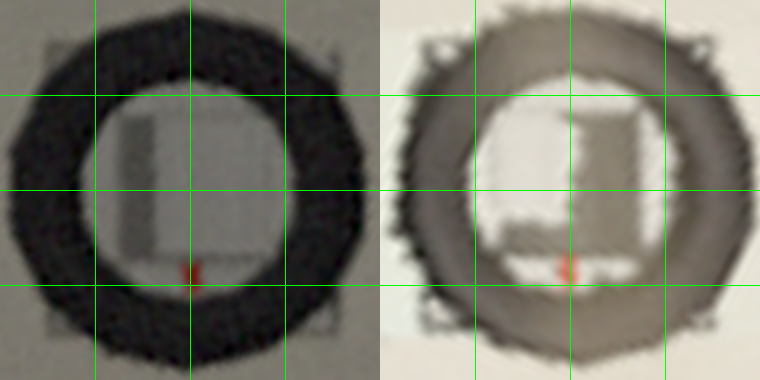

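Both red marks point straight down and the sockets are square, so both locks are at the stop. The lid is flat, the key is back in its hole, and the robot is touching nothing. Handing in.

```bash
python3 -c "
from rig import order
print(order.hand_in())"
```

```text
the job is handed in; nothing more can be done
None
```

The control box is finished and handed in after about 38 s of robot time; handing in reported no verdict.

- **Modules:** The two modules on the table are in the two middle bays. Their tops read 0.0624 m, level with the panel, before I shut the lid.
- **Lid:** It lies flat at 0.098 m by the wrist camera. The side camera read 0.0995 m, equally level along the lid; that is within the calibration error.
- **Locks:** The key dropped straight into both sockets at the angle read from the pictures, so no searching was needed. I turned each clockwise until the torque rose from about 0.1 to 0.38 N m. The last picture shows both sockets square to the box with their red marks a quarter turn on, so both are locked.
- **Key:** It stands back in its hole at its original height and angle.
- **Other things:** The other keys, the drivers and the remaining things looked unmoved in the last top and side pictures. I saw no module get knocked aside.

No check failed. At the end the robot was clear of everything.

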